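Stack and pin a shear box

ROBOT

A 6-joint arm with a two-finger parallel gripper is mounted at the origin on the work surface. World frame = base frame: x ahead of the robot, y to its left, z up, the work surface at z = 0. Lengths are in mm, angles in rad, forces in N, time in s.
With the tool pointing down it reaches from about 350 to 975 mm from the base axis. Payload 4.9 kg.
Tool frame: the origin (TCP) lies midway between the tips of the shut fingers; the grasp point (between the pads) lies env.grip_depth behind it (env.grip_depth is the distance from the TCP to the grasp point, in mm); y points along the fingers, x is the direction in which the jaws open and shut, and the axes are right-handed (so a half turn about y gives the same grasp; the last joint's range is limited). The gripper opens to 85 mm and grips with 20 to 120 N. Pads are 22 mm wide; open, the fingers measure 114 mm over their backs; the gripper's body (76 mm by 85 mm) begins 54 mm behind the grasp point. The pads swing forward as they close: fully open they stand 13 mm farther back than shut.
Start: joints at [-1.443, 0.053, 1.613, -0, 1.476, -0.119], TCP at [152.685, -606.044, 231.304] pointing down, gripper open.
Joint ranges: [-3.01, 3.01], [-1.01, 2.22], [0.06, 2.58], [-1.02, 4.17], [0.09, 2.62], [-3.14, 3.14]. Speed limits (rad/s): [2.57, 2.57, 3.14, 3.14, 3.14, 3.14].

INTERFACE

Orientations are given as a 3x3 rotation matrix whose columns are the frame's x, y, z axes.
In Python, from bench import readout, cams, workorder, nets, env gives the robot as it stands.
- The arm moves only by the tool drive_tool, never from a script. Its argument "increments" is a list that holds one entry, the list of rows, each a list of 7 numbers: the opening, from -1 (shut) to 1 (fully open), so that 0 is half open, then the shift along the tool's x, y, z in mm, then the turn, a rotation vector about the tool's x, y, z in degrees. In form: [[[jaw, tx, ty, tz, ax, ay, az], ...]]. A call has exactly 8 rows; each row is the pose to reach, as a shift and turn from the pose measured when the call began, along the tool's axes at that moment; what a row does not reach only later rows make up. A row lasts 1/12 s, in which the tool goes at most 41.7 mm and 7.16 degrees, less where a joint would pass 70% of its speed; a pose out of reach is approached as far as the arm can. A call with a gripper value outside its range is refused whole. The fingers move at their own pace and stop on an object; the grip force is fixed at half the most. Time passes only in rows, so rows that repeat a pose let the fingers close, or fill a call up. It gives the time, the measured TCP pose, the force and the opening at its end, in the units of the state.
- readout.state(): the state, without advancing time (a new reading comes with each control period).
- cams.read_camera(name): name is "scene" or "side" or "wrist"; returns a dict with "frame" (420x560x3 uint8, red, green, blue), "mtx" (3x3 intrinsics, pixels), "rvec" (rotation vector, rad) and "tvec" (3), from world to camera coordinates, as OpenCV has them. Camera axes: x right, y down, z forward; pixel columns grow to the right and rows downward; lengths in mm; the calibration is good to about 2 mm. A picture is of the moment at which its call begins. There is no depth.
- workorder.hand_in(): hands the job in, once; it reports no verdict.
Trained networks look in the newest picture that a camera, given by its name, has taken for a name from the list of things; names that differ only in an ending like _2 or _b are one class to them, and where a whole thing is asked for, a point or a joint stands for the part that bears it (a point fixed in the world has none). Each returns a list of dicts, best first, with "score" (0 to 1); they miss things now and then, are a little off and sometimes report something else, mostly with a low value. They report only what shows in the picture. A call takes as long as a camera call. They do not tell look-alikes from the thing itself.
- nets.recognise(camera, target): "bbox" ([left, top, right, bottom] in pixels, round what is visible of it).
- nets.masks_of(camera, target): "mask" (420x560 bool, what is visible of it) and "bbox" ([left, top, right, bottom] in pixels, round what is visible of it).
- nets.spot_point(camera, target): "centre" ([column, row] in pixels: a listed point, or the origin of a listed thing).
The state is a dict: "time_s": time; "joint_pos": joint angles; "joint_velocities": joint speeds; "effort": joint torques, N m; "tcp_pos": TCP position; "ee_rot": TCP orientation; "contact_force": force on the tool from outside, world axes, zero at the start; "ft_torque": the same for the moment, N m; "finger_gap": opening from 0.0 (shut) to 1.0 (fully open).
Only numpy, scipy, OpenCV 4.12 (cv2) and the standard library are available. Lean on these libraries where they do the work, as an engineer would, in place of code of your own. Each camera call takes 0.05 s, during which the arm holds its last target.

TASK

Build up the shear box on its carriage: lay every loose amber frame flat on the lower half, its two holes over the two holes below, then use the white squaring block, held in the gripper, to push the whole stack snug against both steel stops. Put the block back upright in its blue tray, and drive the two red-headed pins down through all the frames into the lower half until their heads rest on the top frame. Leave the other things on the bench alone.

Things in the scene. Friction and masses are not known exactly. Their poses are not given: they have to be found in the camera images.
- carriage: Fixed shear box carriage: grey base plate 150 x 150 x 10 mm under the aluminium lower half of the box, 100 x 100 mm, top face 50 mm above the bench, with a 56 mm square well and two pin holes 12 mm wide, 40 mm deep, at opposite corners. Origin on the bench under the lower half's centre; x, y along its sides, z up.
- seat (a point): Centre of the lower half's top face, axes as the carriage. Two dark steel stops 12 mm thick stand against its +x side (y = -14 to +62 mm) and +y side (x = -14 to +50 mm), inner faces at x = +50 and y = +50 mm, tops 38 mm above this point. A frame touching both stops is centred over this point.
- hole_right (a point): Mouth, on the lower half's top face, of the pin hole at x = +39, y = -39 mm of the carriage; axes as the carriage.
- hole_left (a point): Mouth, on the lower half's top face, of the pin hole at x = -39, y = +39 mm of the carriage; axes as the carriage.
- frame1_mid (a point): Loose amber plastic frame (two or three are present; an absent one reads None), 100 x 100 x 12 mm, 105 g, with a 56 mm square opening (bars 22 mm wide) and two 12 mm through holes at (+39, -39) and (-39, +39) mm. Point at its centre, half-way up (in the opening); x, y along its sides, z up; half a turn about z changes nothing.
- frame2_mid (a point): Loose amber plastic frame (two or three are present; an absent one reads None), 100 x 100 x 12 mm, 105 g, with a 56 mm square opening (bars 22 mm wide) and two 12 mm through holes at (+39, -39) and (-39, +39) mm. Point at its centre, half-way up (in the opening); x, y along its sides, z up; half a turn about z changes nothing.
- frame3_mid (a point): Loose amber plastic frame (two or three are present; an absent one reads None), 100 x 100 x 12 mm, 105 g, with a 56 mm square opening (bars 22 mm wide) and two 12 mm through holes at (+39, -39) and (-39, +39) mm. Point at its centre, half-way up (in the opening); x, y along its sides, z up; half a turn about z changes nothing.
- pin1_head (a point): Loose steel pin, 70 g, upright in the stand with its tip on the bench. Point at the centre of its red head, 22 x 22 x 26 mm tall. Shank 10 mm thick and 60 mm long below the head, the last 10 mm tapering to a 5 mm tip, which is 73 mm below this point. x, y square to the head's sides, z up. Either pin fits either hole.
- pin2_head (a point): Loose steel pin, 70 g, upright in the stand with its tip on the bench. Point at the centre of its red head, 22 x 22 x 26 mm tall. Shank 10 mm thick and 60 mm long below the head, the last 10 mm tapering to a 5 mm tip, which is 73 mm below this point. x, y square to the head's sides, z up. Either pin fits either hole.
- pin1_collar (a point): Point on the same pin's axis at the underside of its head, 13 mm below the head's centre; it comes to rest on the top frame.
- pin2_collar (a point): Point on the same pin's axis at the underside of its head, 13 mm below the head's centre; it comes to rest on the top frame.
- pin_stand: Fixed grey stand for the pins, 50 (x) x 100 (y) x 45 mm high, with two through holes 11 mm wide at y = -30 and +30 mm. Origin on the bench under its centre.
- block_grip (a point): White nylon squaring block, loose, 130 g, upright in the tray: a foot 80 (x) x 24 (y) x 42 mm high, on its middle a neck 36 (x) x 24 (y) mm, 79 mm high in all. Its 80 mm sides, facing +y and -y, are its pushing faces. Point on its middle axis 64 mm above its underside, 15 mm below its top: hold it here, across y (24 mm). z up.
- block_tray: Fixed blue tray for the squaring block, 130 (x) x 70 (y) mm outside, walls 4 mm thick and 18 mm high, floor 4 mm thick. Origin on the bench under its centre.
- tin1: Bystander: lidded aluminium moisture tin, 56 mm wide, 42 mm high. Origin at the centre of its underside.
- tin2: Bystander: lidded aluminium moisture tin, 60 mm wide, 45 mm high. Origin at the centre of its underside.
- weight: Bystander: round steel weight, 68 mm wide, 34 mm high with its knob. Origin at the centre of its underside.
- beaker: Bystander: glass beaker, 72 mm wide, 95 mm high. Origin at the centre of its underside.
- wash_bottle: Bystander: white plastic bottle with a blue cap, 68 mm wide, 160 mm high. Origin at the centre of its underside.
- spatula: Bystander: spatula lying on the bench, 180 mm long, x along it.
- brush: Bystander: brush lying on the bench, 170 mm long, x along it.
- caliper: Bystander: caliper lying flat, 150 mm long along its y.
Not all that is in view belongs to the job. Leave any green or turquoise look-alike of the part that bears pin1_head alone. What is shaped like the part that bears frame3_mid but brown is not meant.

How it is judged (in metres and radians):
On the way, in this order (a step that is already met when the one before it is completed fails the run):
1. every frame present lies flat on the lower half, roughly over it (horizontal distance between each of frame1_mid, frame2_mid, frame3_mid and carriage below 0.045 m and height (world z) of frame1_mid between 0.05 and 0.085 m and angle between each of frame1_mid, frame2_mid, frame3_mid's own z axis and vertical below 0.08 rad and height (world z) of frame2_mid between 0.05 and 0.085 m and height (world z) of frame3_mid between 0.05 and 0.085 m), for 0.3 s.
2. every frame touches both stops while the squaring block, held in the gripper, presses on the stack (x of frame1_mid in the frame of carriage between -0.002 and 0.002 m and y of frame1_mid in the frame of carriage between -0.002 and 0.002 m and angle between the x axis of each of frame1_mid, frame2_mid, frame3_mid and the x axis of carriage, either way round below 0.03 rad and height (world z) of frame1_mid between 0.05 and 0.085 m and x of frame2_mid in the frame of carriage between -0.002 and 0.002 m and y of frame2_mid in the frame of carriage between -0.002 and 0.002 m and height (world z) of frame2_mid between 0.05 and 0.085 m and x of frame3_mid in the frame of carriage between -0.002 and 0.002 m and y of frame3_mid in the frame of carriage between -0.002 and 0.002 m and height (world z) of frame3_mid between 0.05 and 0.085 m and (contact force between squaring_block and frame1 above 0.5 N or contact force between squaring_block and frame2 above 0.5 N or contact force between squaring_block and frame3 above 0.5 N) and contact force between the fingers and squaring_block above 0.5 N), for 0.1 s.
At the end, for the whole second after the job is handed in: Frames stacked on the lower half within 2 mm of touching both stops, square within 0.03 rad; a pin in each hole, upright, within 2.5 mm of its axis, head within 3 mm of the top frame; squaring block upright in its tray within 30 mm of its centre; all at rest (x of frame1_mid in the frame of carriage between -0.002 and 0.002 m and y of frame1_mid in the frame of carriage between -0.002 and 0.002 m and angle between the x axis of each of frame1_mid, frame2_mid, frame3_mid and the x axis of carriage, either way round below 0.03 rad and height (world z) of frame1_mid between 0.05 and 0.085 m and x of frame2_mid in the frame of carriage between -0.002 and 0.002 m and y of frame2_mid in the frame of carriage between -0.002 and 0.002 m and height (world z) of frame2_mid between 0.05 and 0.085 m and x of frame3_mid in the frame of carriage between -0.002 and 0.002 m and y of frame3_mid in the frame of carriage between -0.002 and 0.002 m and height (world z) of frame3_mid between 0.05 and 0.085 m and ((horizontal distance between pin1_collar and hole_right below 0.0025 m and angle between each of pin1_head, pin2_head's own z axis and vertical below 0.06 rad and height (world z) of each of pin1_collar, pin2_collar below 0.089 m and (z of pin1_collar in the frame of frame1_mid between 0 and 0.009 m or z of pin1_collar in the frame of frame2_mid between 0 and 0.009 m or z of pin1_collar in the frame of frame3_mid between 0 and 0.009 m) and horizontal distance between pin2_collar and hole_left below 0.0025 m and (z of pin2_collar in the frame of frame1_mid between 0 and 0.009 m or z of pin2_collar in the frame of frame2_mid between 0 and 0.009 m or z of pin2_collar in the frame of frame3_mid between 0 and 0.009 m)) or (horizontal distance between pin1_collar and hole_left below 0.0025 m and angle between each of pin1_head, pin2_head's own z axis and vertical below 0.06 rad and height (world z) of each of pin1_collar, pin2_collar below 0.089 m and (z of pin1_collar in the frame of frame1_mid between 0 and 0.009 m or z of pin1_collar in the frame of frame2_mid between 0 and 0.009 m or z of pin1_collar in the frame of frame3_mid between 0 and 0.009 m) and horizontal distance between pin2_collar and hole_right below 0.0025 m and (z of pin2_collar in the frame of frame1_mid between 0 and 0.009 m or z of pin2_collar in the frame of frame2_mid between 0 and 0.009 m or z of pin2_collar in the frame of frame3_mid between 0 and 0.009 m))) and horizontal distance between block_grip and block_tray below 0.03 m and angle between block_grip's own z axis and vertical below 0.1 rad and height (world z) of block_grip below 0.075 m and linear speed of each of frame1, frame2, frame3, pin1, pin2, squaring_block below 0.02 m/s).
It fails at once if a bystander is shifted by more than 60 mm (distance of any of tin1, tin2, weight, beaker, wash_bottle, spatula, brush, caliper from where it was at the start of the episode above 0.06 m).
It fails at once if the beaker, the bottle or a tin is tipped over (angle between any of beaker, wash_bottle, tin1, tin2's own z axis and vertical above 0.6 rad).
Of frame1, frame2, frame3 only 2 to 3 are there at a start; the rules pass over those that are not, and their reading is None.
At some moment in a run one of frame1, frame2, frame3 may be knocked a few centimetres aside while the robot is not near it.
It also fails if it takes over 210 s, if anything falls off the work surface, if the arm or the gripper's body presses on something with over 40 N, if the wrist force passes 120 N, or if a joint passes its speed limit or range.

## Working session

There is one attempt and no reset: what is moved stays moved. The work goes in short steps, Python scripts to look and compute and a tool call to move; the robot and the scene stay as the last step left them, time stands still between calls to the robot, and variables do not carry over. Pictures are saved under pics/ and viewed, and the job is handed in when it is done.

Besides the shell and the picture viewer there is one more tool, called after "Emit:" in YAML: its name, and indented under it one key for each argument. drive_tool: Moves the arm, as the interface text tells. Its arguments: {"type":"object","properties":{"increments":{"type":"array"}},"required":["increments"]}

```bash
ls; mkdir -p pics
python3 - <<'E'
from bench import readout, cams, workorder, nets, env
import cv2
print(readout.state()); print(env.grip_depth)
for c in ["scene","side","wrist"]:
    r=cams.read_camera(c); cv2.imwrite(f"pics/{c}0.png",r["frame"][:,:,::-1]); print(c,r["mtx"].tolist(),r["rvec"],r["tvec"])
E
```

```text
pics
{'time_s': 0.0, 'joint_pos': array([-1.44302464e+00,  5.33447418e-02,  1.61429058e+00,  5.85178228e-06,
        1.47598076e+00, -1.18990823e-01]), 'joint_velocities': array([ 0.0001516 ,  0.0011241 , -0.00057079, -0.0002574 ,  0.00029308,
        0.00029358]), 'effort': array([ 3.49171478e-04, -3.93669283e+01, -3.70179391e+01, -9.88641233e-06,
        6.91876077e-03, -9.69412497e-07]), 'tcp_pos': array([ 152.59464888, -605.45051225,  230.07256378]), 'ee_rot': array([[ 2.44265027e-01, -2.52055293e-04,  9.69708478e-01],
       [-9.69706431e-01,  2.00767114e-03,  2.44265033e-01],
       [-2.00842402e-03, -9.99997953e-01,  2.45984205e-04]]), 'contact_force': array([ 0.25351321, -0.52999666,  0.43549914]), 'ft_torque': array([0.00849655, 0.04246505, 0.01815278]), 'finger_gap': 0.9972373706522839}
18.700000000000003
scene [[402.10127947494647, 0.0, 280.2357078229768], [0.0, 402.10127947494647, 206.88325231242192], [0.0, 0.0, 1.0]] [ 1.60990498  1.86072985 -0.84958624] [  65.43485372 -307.67568167 1508.30137611]
side [[501.3923083819067, 0.0, 287.9195417751846], [0.0, 501.3923083819067, 207.8439828395155], [0.0, 0.0, 1.0]] [ 0.91838051 -2.468792    1.14451522] [ 435.24010521  297.87848373 1373.0024397 ]
wrist [[300.6517603251158, 0.0, 283.89660032332785], [0.0, 300.6517603251158, 212.18128897620315], [0.0, 0.0, 1.0]] [-2.29783764  1.7917688   0.24933069] [-624.04463167  -35.46503153  377.48742973]
```

View images.

View pics/scene0.png

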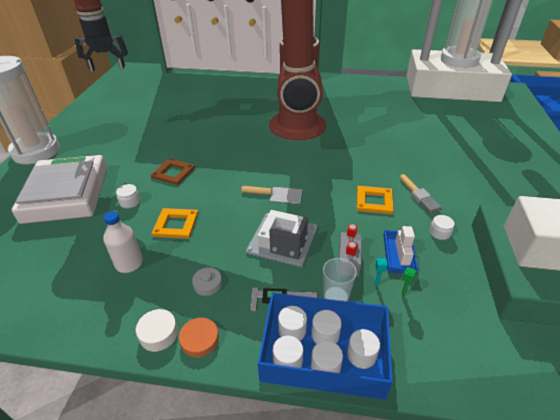

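View pics/side0.png

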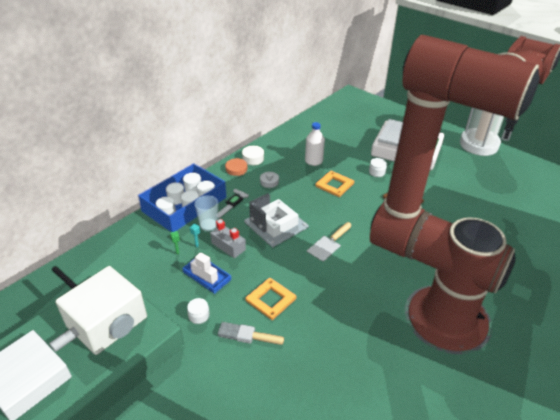

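View pics/wrist0.png

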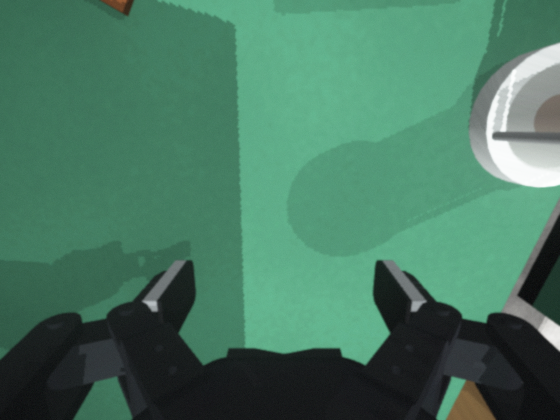

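```bash
cat > h.py <<'E'
from bench import readout, cams, workorder, nets, env
import cv2, numpy as np
def cam(c):
    r=cams.read_camera(c); R=cv2.Rodrigues(np.array(r["rvec"]))[0]
    return r["frame"],np.array(r["mtx"]),R,np.array(r["tvec"]).ravel()
def back(C,uv,z):
    K,R,t=C[1:]; d=R.T@np.linalg.inv(K)@np.array([uv[0],uv[1],1.]); o=-R.T@t
    return o+d*(z-o[2])/d[2]
def proj(C,P):
    K,R,t=C[1:]; P=np.atleast_2d(P); q=(R@P.T).T+t; q=q@K.T; return q[:,:2]/q[:,2:]
def tri(C1,u1,C2,u2):
    P1=C1[1]@np.c_[C1[2],C1[3]];P2=C2[1]@np.c_[C2[2],C2[3]]
    X=cv2.triangulatePoints(P1,P2,np.array(u1,float).reshape(2,1),np.array(u2,float).reshape(2,1)); return (X[:3]/X[3]).ravel()
def save(n,f,s=1):
    cv2.imwrite(f"pics/{n}.png",cv2.resize(f,None,fx=s,fy=s,interpolation=cv2.INTER_CUBIC)[:,:,::-1])
E
python3 - <<'E'
from h import *
S=cam("scene");D=cam("side")
save("scene_c",S[0][150:310,140:480],2.3); save("side_c",D[0][120:360,120:420],2.4)
H=dict(carriage=0,seat=50,hole_right=50,hole_left=50,frame1_mid=6,pin1_head=73,pin1_collar=60,pin_stand=0,block_grip=68,block_tray=0,tin1=0,weight=0,beaker=0,wash_bottle=0,spatula=0,brush=0,caliper=0)
for n,h in H.items():
    for c,C in (("scene",S),("side",D)):
        for r in nets.spot_point(c,n)[:6]:
            print(n,c,round(r["score"],2),np.round(r["centre"],1),np.round(back(C,r["centre"],h),0)[:2])
print(readout.state()["time_s"])
E
```

```text
carriage scene 0.74 [280.4 239.7] [599.  24.]
carriage side 0.9 [275.3 225.4] [594.  35.]
carriage side 0.74 [276.6 211.2] [638. -20.]
carriage side 0.63 [205.2 277.2] [600. 338.]
carriage side 0.47 [219.3 224.1] [735. 152.]
seat scene 0.69 [281.9 225.6] [597.  28.]
seat side 0.97 [277.  210.2] [602.  18.]
hole_right scene 0.92 [263.6 232.7] [629. -14.]
hole_right side 0.67 [278.2 203.6] [621.  -9.]
hole_right side 0.33 [230.1 232.7] [641. 193.]
hole_left scene 0.89 [301.3 217.8] [561.  74.]
hole_left side 0.81 [274.7 223.9] [565.  72.]
hole_left side 0.27 [313.6 158.7] [ 692. -288.]
frame1_mid scene 0.76 [372.4 198.1] [401. 266.]
frame1_mid scene 0.37 [131.3 200.6] [ 509. -431.]
pin1_head scene 0.77 [380.8 267. ] [721. 268.]
pin1_head scene 0.57 [284.1 240.9] [672.  44.]
pin1_head scene 0.46 [347.5 247.5] [672. 194.]
pin1_head side 0.68 [172.5 239. ] [730. 340.]
pin1_head side 0.61 [219.4 222.6] [679. 199.]
pin1_head side 0.56 [196.6 232. ] [699. 273.]
pin1_head side 0.17 [276.6 227.2] [534.  98.]
pin1_collar scene 0.71 [408.  278.9] [736. 328.]
pin1_collar scene 0.48 [381.4 264.9] 
[... 907 characters left out ...]
06.  283.6] [ 767. -130.]
weight side 0.55 [264.5 182.8] [ 773. -109.]
beaker scene 0.61 [334.8 295.9] [759. 174.]
beaker side 0.86 [207.6 228.6] [748. 192.]
beaker side 0.6 [225.7 247.4] [643. 213.]
wash_bottle scene 0.65 [128.6 262.9] [ 732. -340.]
wash_bottle side 0.67 [312.  159.4] [ 736. -338.]
spatula scene 0.86 [274.6 192. ] [405. -23.]
spatula side 0.9 [333.6 241.6] [407. -30.]
spatula side 0.48 [337.4 185.3] [ 568. -273.]
brush scene 0.88 [415.8 192.5] [349. 396.]
brush side 0.74 [250.7 336.1] [361. 398.]
brush side 0.48 [230.4 205.6] [774.  62.]
caliper scene 0.62 [281.8 298.5] [783.  54.]
caliper scene 0.33 [398.3 255.3] [612. 327.]
caliper side 0.68 [231.4 203.5] [780.  52.]
1.95
```

View pics/scene_c.png

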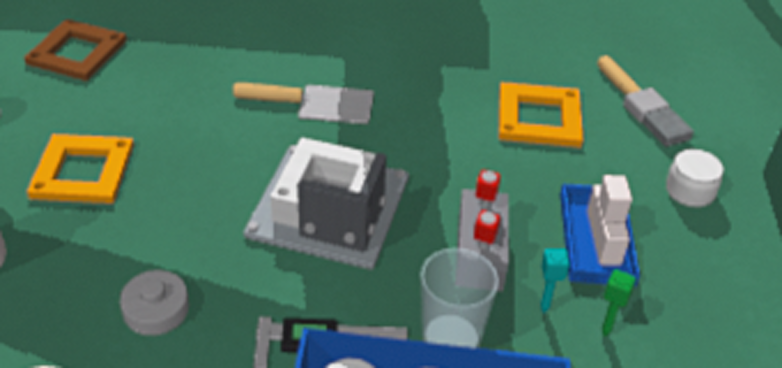

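View pics/side_c.png

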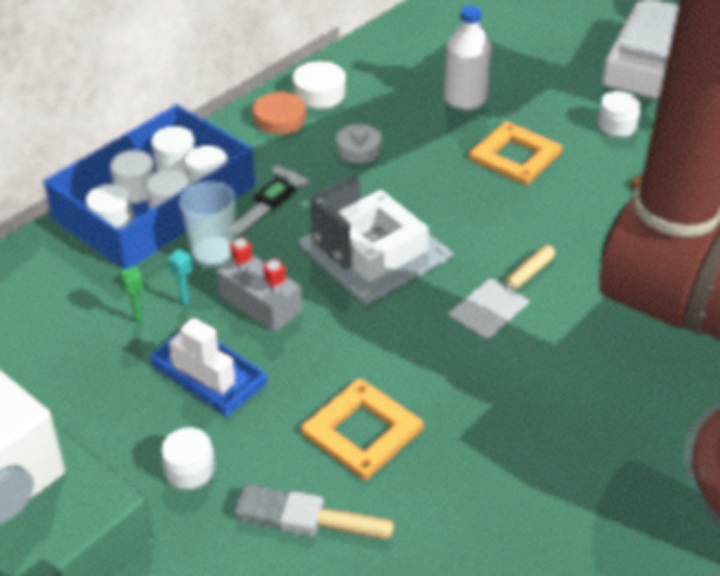

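```bash
cat >> h.py <<'E'
def amber(f):
    h=cv2.cvtColor(f,cv2.COLOR_RGB2HSV); return cv2.inRange(h,(14,150,130),(30,255,255))
def frames(C,z=12,minarea=150):
    m=amber(C[0]); n,l,st,ce=cv2.connectedComponentsWithStats(m); out=[]
    for i in range(1,n):
        if st[i,4]<minarea: continue
        cs=cv2.findContours((l==i).astype(np.uint8),cv2.RETR_EXTERNAL,cv2.CHAIN_APPROX_NONE)[0]
        P=np.array([back(C,p,z)[:2] for p in cs[0][:,0]],np.float32)
        out.append((st[i,4],ce[i].round(0),cv2.minAreaRect(P)))
    return out
E
python3 - <<'E'
from h import *
for c in("scene","side"):
    C=cam(c)
    for o in frames(C): print(c,o)
E
```

```text
scene (np.int32(703), array([375., 199.]), ((410.8457946777344, 271.00628662109375), (100.69628143310547, 112.61580657958984), 89.72161865234375))
scene (np.int32(805), array([174., 223.]), ((585.6557006835938, -270.15472412109375), (110.54940795898438, 101.41767120361328), 3.9762957096099854))
side (np.int32(338), array([334., 184.]), ((575.0508422851562, -262.2220153808594), (100.94015502929688, 103.60076904296875), 2.8030078411102295))
side (np.int32(160), array([270., 308.]), ((377.8646240234375, 302.315673828125), (133.42039489746094, 69.7688217163086), 42.79193115234375))
```

```bash
cat >> h.py <<'E'
def goto(p,yaw=None,show=True):
    """tool increment to reach TCP p, jaw direction at yaw deg (nearest mod 180), tool y down"""
    s=readout.state(); R=s["ee_rot"]; 
    if yaw is None: Rt=R
    else:
        cur=np.degrees(np.arctan2(R[1,0],R[0,0])); yaw=cur+((yaw-cur+90)%180-90)
        a=np.radians(yaw); x=np.array([np.cos(a),np.sin(a),0]); y=np.array([0,0,-1.]); Rt=np.c_[x,y,np.cross(x,y)]
    d=R.T@(np.array(p,float)-s["tcp_pos"]); rv=np.degrees(cv2.Rodrigues(R.T@Rt)[0].ravel())
    if show: print("t",round(s["time_s"],2),"tcp",s["tcp_pos"].round(1),"j",s["joint_pos"].round(2),"gap",round(s["finger_gap"],3),"F",s["contact_force"].round(1),"inc",d.round(1),rv.round(2))
    return d,rv
E
python3 - <<'E'
from h import *
W=cam("wrist"); s=readout.state(); R=s["ee_rot"]
print("cam in tool",R.T@(-W[2].T@W[3]-s["tcp_pos"]), "cam axes in tool cols\n",(R.T@W[2].T).round(3))
goto((540,-300,300),-86.5)
E
```

```text
cam in tool [  -0.45399494 -142.39892767   68.32201871] cam axes in tool cols
 [[ 1.    -0.001  0.001]
 [-0.001 -0.273  0.962]
 [-0.001 -0.962 -0.273]]
t 2.1 tcp [ 152.7 -606.   231.3] j [-1.44  0.05  1.61 -0.    1.48 -0.12] gap 1.002 F [ 0.3  0.7 -0.4] inc [-202.1  -68.7  450.4] [ 0.   10.64 -0.  ]
```

Emit:
drive_tool:
  increments:
    - [[1,-30,0,60,0,2,0],[1,-50,0,100,0,4,0],[1,-70,0,140,0,6,0],[1,-80,0,180,0,8,0],[1,-100,-10,220,0,10,0],[1,-120,-10,260,0,10.6,0],[1,-130,-10,300,0,10.6,0],[1,-140,-10,330,0,10.6,0]]

```text
time_s: 2.77
tcp_pos: [418.0, -402.6, 241.7]
ee_rot: [[0.062, 0.001, 0.998], [-0.998, -0.001, 0.062], [0.001, -1.0, 0.001]]
contact_force: [0.6, -1.0, 0.5]
finger_gap: 1.001
```

Run:
```python
from h import *
goto((585,-290,240),-86.5)
```

```text
t 2.77 tcp [ 418.  -402.6  241.7] j [-0.89 -0.06  1.71 -0.    1.49  0.61] gap 1.001 F [ 0.6 -1.   0.5] inc [-102.1    1.7  173.6] [-0.04  0.03  0.07]
```

Emit:
drive_tool:
  increments:
    - [[1,-20,0,35,0,0,0],[1,-40,0,70,0,0,0],[1,-60,0,105,0,0,0],[1,-80,0,140,0,0,0],[1,-95,0,165,0,0,0],[1,-100,0,172,0,0,0],[1,-102,0,174,0,0,0],[1,-102,0,174,0,0,0]]

```text
time_s: 3.43
tcp_pos: [585.3, -289.8, 241.5]
ee_rot: [[0.062, 0.0, 0.998], [-0.998, -0.001, 0.062], [0.001, -1.0, 0.0]]
contact_force: [-0.0, -1.1, -0.7]
finger_gap: 1.001
```

Run:
```python
from h import *
W=cam("wrist"); save("w1",W[0])
print(frames(W,12,1000))
print([(r["score"],r["centre"],back(W,r["centre"],6)) for r in nets.spot_point("wrist","frame1_mid")])
goto((585,-290,240),-86.5)
```

```text
[(np.int32(4229), array([266., 185.]), ((579.9114990234375, -268.754638671875), (99.7543716430664, 99.4710922241211), 4.499130725860596))]
[]
t 3.53 tcp [ 584.4 -291.   241.7] j [-0.58  0.11  1.53 -0.    1.5   0.94] gap 1.004 F [-0.7  0.3 -0.7] inc [-0.9  1.7  0.6] [-0.01 -0.04  0.08]
```

View pics/w1.png

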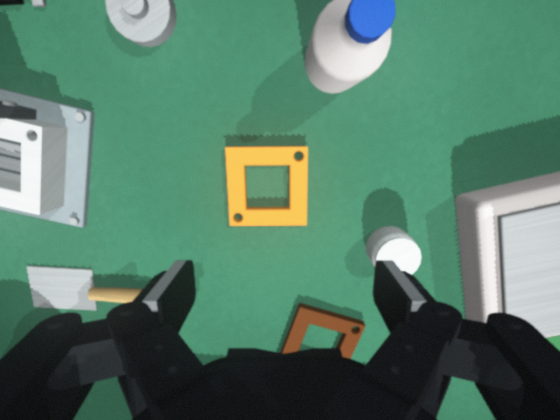

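Run:
```python
from h import *
goto((583,-307.7,3),-85.5)
```

```text
t 3.53 tcp [ 584.4 -291.   241.7] j [-0.58  0.11  1.53 -0.    1.5   0.94] gap 1.004 F [-0.7  0.3 -0.7] inc [ 16.3 238.7  -2.5] [-0.01 -1.04  0.08]
```

Emit:
drive_tool:
  increments:
    - [[0.4,10,30,-2,0,-1,0],[0.4,16.5,65,-2.5,0,-1,0],[0.4,16.5,105,-2.5,0,-1,0],[0.4,16.5,145,-2.5,0,-1,0],[0.4,16.5,180,-2.5,0,-1,0],[0.4,16.5,205,-2.5,0,-1,0],[0.4,16.5,210,-2.5,0,-1,0],[0.4,16.5,210,-2.5,0,-1,0]]

```text
time_s: 4.2
tcp_pos: [580.5, -307.9, 29.3]
ee_rot: [[0.076, -0.004, 0.997], [-0.997, 0.001, 0.076], [-0.002, -1.0, -0.004]]
contact_force: [-0.6, -0.2, 0.5]
finger_gap: 0.705
```

Run:
```python
from h import *
W=cam("wrist"); save("w2",W[0])
print(frames(W,12,1000))
goto((583,-307.7,3),-85.5)
```

```text
[(np.int32(18479), array([217., 227.]), ((580.6046142578125, -268.87677001953125), (101.07279205322266, 99.94487762451172), 3.931046962738037))]
t 4.25 tcp [ 582.3 -308.8   32.1] j [-0.6   0.32  1.66 -0.    1.16  0.9 ] gap 0.701 F [ 0.2 -0.6  0.5] inc [-1.1 29.1  0.7] [ 0.01 -0.12  0.08]
```

View pics/w2.png

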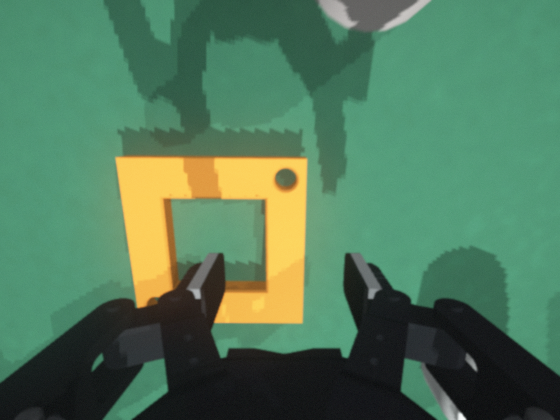

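Emit:
drive_tool:
  increments:
    - [[0.4,-1,15,1,0,0,0],[0.4,-1,27,1,0,0,0],[0.4,-1,29,1,0,0,0],[0.4,-1,29,1,0,0,0],[-1,-1,29,1,0,0,0],[-1,-1,29,1,0,0,0],[-1,-1,29,1,0,0,0],[-1,-1,29,1,0,0,0]]

```text
time_s: 4.92
tcp_pos: [584.0, -308.2, 4.3]
ee_rot: [[0.076, 0.002, 0.997], [-0.997, -0.002, 0.076], [0.003, -1.0, 0.001]]
contact_force: [0.9, -0.4, -0.2]
finger_gap: 0.232
```

Run:
```python
from h import *
W=cam("wrist"); save("w3",W[0])
goto((583,-307.7,3),-85.5)
S=cam("scene");D=cam("side")
for c,C in (("scene",S),("side",D)):
  for n in("hole_right","hole_left","seat","carriage"):
    for r in nets.spot_point(c,n)[:1]: print(c,n,r["score"],back(C,r["centre"],0 if n=="carriage" else 50).round(1))
```

```text
t 4.97 tcp [ 584.  -308.2    4.1] j [-0.6   0.36  1.67 -0.    1.11  0.9 ] gap 0.234 F [ 0.1 -0.   2.9] inc [-0.5  1.1 -0.9] [-0.08 -0.12  0.14]
scene hole_left 0.65 [566.1  67.4  50. ]
scene seat 0.93 [597.   25.6  50. ]
scene carriage 0.88 [596.1  33.7   0. ]
side hole_right 0.67 [628.8  -5.8  50. ]
side hole_left 0.55 [563.7  79.2  50. ]
side seat 0.82 [595.1  26.8  50. ]
side carriage 0.6 [597.6  19.4   0. ]
```

View pics/w3.png

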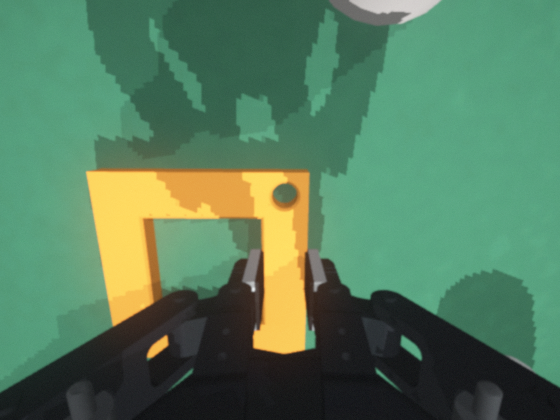

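Emit:
drive_tool:
  increments:
    - [[-1,0,-20,0,0,0,0],[-1,0,-50,0,0,0,0],[-1,0,-90,0,0,0,0],[-1,-15,-130,0,0,0,0],[-1,-40,-170,-5,0,0,0],[-1,-70,-195,-10,0,-3,0],[-1,-100,-200,-20,0,-6,0],[-1,-130,-200,-30,0,-10,0]]

```text
time_s: 6.13
tcp_pos: [544.8, -179.8, 207.4]
ee_rot: [[0.251, 0.007, 0.968], [-0.968, -0.005, 0.251], [0.006, -1.0, 0.006]]
contact_force: [-0.7, -0.4, -0.8]
finger_gap: 0.234
```

Run:
```python
from h import *
goto((520,-75,220),-98)
W=cam("wrist"); save("w4",W[0])
for n in("hole_right","hole_left","seat","carriage"):
    for r in nets.spot_point("wrist",n)[:1]: print(n,r["score"],r["centre"],back(W,r["centre"],0 if n=="carriage" else 50).round(1))
```

```text
t 6.13 tcp [ 544.8 -179.8  207.4] j [-0.45 -0.06  1.76 -0.    1.43  0.87] gap 0.234 F [-0.7 -0.4 -0.8] inc [-107.6  -13.2    2.4] [-0.38 22.53  0.29]
hole_right 0.91 [130.5, 64.2] [630.2 -14.8  50. ]
hole_left 0.89 [25.3, 108.7] [567.2  76.1  50. ]
seat 0.79 [77.2, 87.2] [598.4  30.5  50. ]
carriage 0.79 [108.7, 97.9] [594.1  28.6   0. ]
```

View pics/w4.png

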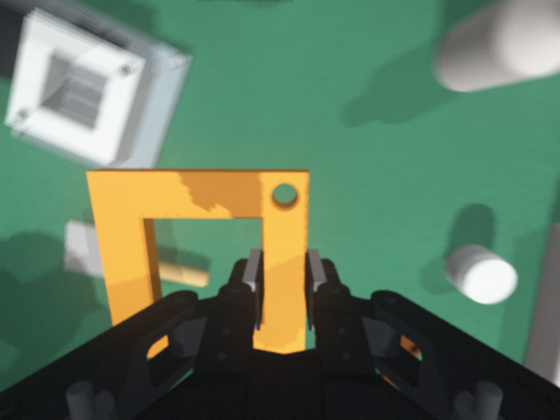

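Emit:
drive_tool:
  increments:
    - [[-1,-15,-2,0,0,4,0],[-1,-30,-5,0,0,8,0],[-1,-50,-10,0,0,12,0],[-1,-70,-13,0,0,16,0],[-1,-90,-13,2,0,20,0],[-1,-103,-13,2,0,23,0],[-1,-107,-13,2,0,24.5,0],[-1,-107,-13,2,0,24.5,0]]

```text
time_s: 7.05
tcp_pos: [519.0, -76.4, 214.8]
ee_rot: [[-0.177, -0.001, 0.984], [-0.984, -0.002, -0.177], [0.002, -1.0, -0.001]]
contact_force: [0.0, -0.4, -1.3]
finger_gap: 0.234
```

Run:
```python
from h import *
goto((520,-75,220),-100)
W=cam("wrist"); save("w5",W[0])
for n in("hole_right","hole_left","seat","carriage"):
    for r in nets.spot_point("wrist",n)[:1]: print(n,r["score"],r["centre"],back(W,r["centre"],0 if n=="carriage" else 50).round(1))
```

```text
t 7.05 tcp [519.  -76.4 214.8] j [-0.29 -0.18  1.86 -0.    1.46  1.46] gap 0.234 F [ 0.  -0.4 -1.3] inc [-1.5 -5.2  0.7] [ 0.03 -0.18  0.12]
hole_right 0.78 [199.9, 97.0] [627.5 -14.9  50. ]
hole_left 0.6 [130.8, 176.9] [565.5  74.1  50. ]
seat 0.75 [165.2, 137.3] [597.3  28.3  50. ]
carriage 0.66 [178.7, 137.1] [596.5  31.9   0. ]
```

View pics/w5.png

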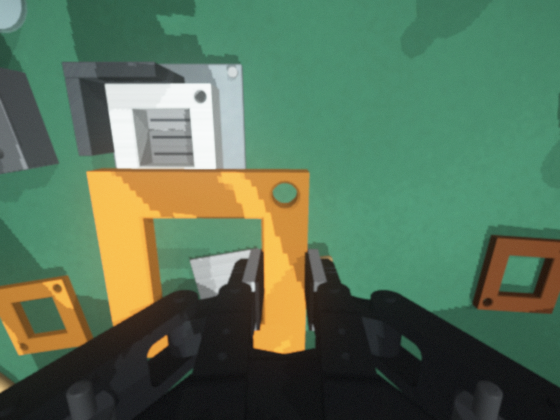

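Run:
```python
from h import *
W=cam("wrist"); save("w5c",W[0][50:180,50:260],3.7)
g=cv2.cvtColor(W[0],cv2.COLOR_RGB2GRAY)
m=np.zeros_like(g); m[86:108,190:211]=1
d=((g<110)&(m>0)).astype(np.uint8); n,l,st,ce=cv2.connectedComponentsWithStats(d)
for i in range(1,n): print(st[i],ce[i],back(W,ce[i],50))
for p in((107,84),(212,84),(219,166)): print(p,back(W,p,50).round(1))
# white mask
h=cv2.cvtColor(W[0],cv2.COLOR_RGB2HSV); 
print(h[120,205],h[120,230],h[90,150],h[120,140])
```

```text
[196  93   8   7  39] [199.79487179  96.12820513] [628.60431281 -15.78748662  50.        ]
(107, 84) [654.6  67.9  50. ]
(212, 84) [637.  -29.9  50. ]
(219, 166) [560.4 -18.2  50. ]
[ 80   3 248] [ 93  22 208] [ 90   4 236] [ 84   9 141]
```

View pics/w5c.png

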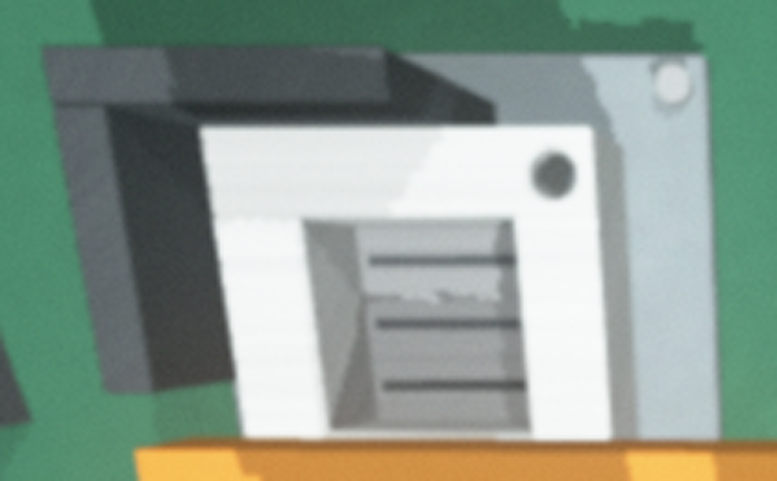

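Emit:
drive_tool:
  increments:
    - [[-1,-10,0,8,0,0,0],[-1,-25,10,20,0,0,0],[-1,-40,25,32,0,0,0],[-1,-55,40,44,0,0,0],[-1,-68,60,52,0,0,0],[-1,-73,80,54,0,0,0],[-1,-74,90,54.7,0,0,0],[-1,-74,95,54.7,0,0,0]]

```text
time_s: 8.02
tcp_pos: [585.1, -13.5, 117.7]
ee_rot: [[-0.176, -0.004, 0.984], [-0.984, -0.002, -0.176], [0.002, -1.0, -0.004]]
contact_force: [-0.2, -0.7, -0.9]
finger_gap: 0.237
```

Run:
```python
from h import *
goto((586,-13.2,55.5),-100.2)
W=cam("wrist"); save("w6",W[0])
```

```text
t 8.02 tcp [585.1 -13.5 117.7] j [-0.15  0.06  1.8  -0.    1.28  1.6 ] gap 0.237 F [-0.2 -0.7 -0.9] inc [-0.6 62.2  1. ] [0.21 0.04 0.13]
```

View pics/w6.png

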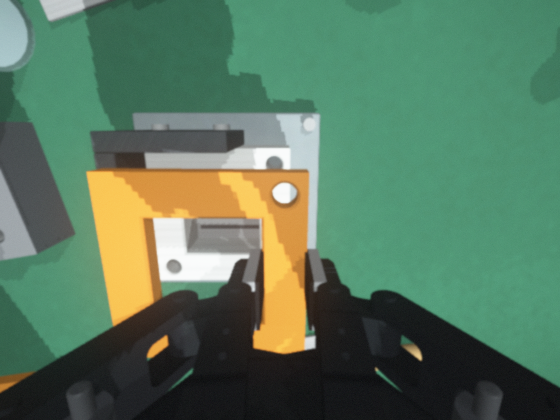

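Run:
```python
from h import *
W=cam("wrist"); s=readout.state()
a=back(W,(274.5,162.5),50);b=back(W,(174,266.5),50);print(a,b,(a+b)/2,np.linalg.norm(a-b),np.degrees(np.arctan2(*(a-b)[1::-1]))+45)
# held frame: predict hole pos at z frame top
z=s["tcp_pos"][2]-4.1+12; print("frame hole",back(W,(285,193),z), "corners",back(W,(88,171),z),back(W,(309,171),z))
```

```text
[629.74886464 -15.66141544  50.        ] [565.79126746  74.66056721  50.        ] [597.77006605  29.49957588  50.        ] 110.6735505278342 -9.697435877595431
frame hole [623.88826811 -21.39980913 127.17869856] corners [649.13564213  62.3301372  127.17869856] [631.77996491 -33.59998152 127.17869856]
```

Emit:
drive_tool:
  increments:
    - [[-1,-1,10,1,0,0,0],[-1,-2,22,1,0,0,0],[-1,-2,34,1,0,0,0],[-1,-2,45,1,0,0,0],[-1,-2,53,1,0,0,0],[-1,-2,59,1,0,0,0],[-1,-2,62,1,0,0,0],[-1,-2,62.5,1,0,0,0]]

```text
time_s: 8.78
tcp_pos: [586.2, -12.5, 55.8]
ee_rot: [[-0.177, -0.003, 0.984], [-0.984, -0.002, -0.177], [0.002, -1.0, -0.003]]
contact_force: [-0.7, -0.1, -0.8]
finger_gap: 0.234
```

Run:
```python
from h import *
goto((586,-13.2,55.5),-100.2)
W=cam("wrist"); save("w7",W[0])
```

```text
t 8.78 tcp [586.2 -12.5  55.8] j [-0.15  0.14  1.83 -0.    1.17  1.6 ] gap 0.234 F [-0.7 -0.1 -0.8] inc [ 0.7  0.3 -0.1] [ 0.17 -0.01  0.14]
```

View pics/w7.png

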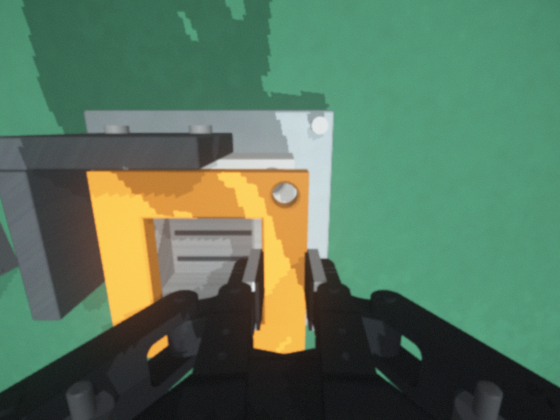

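Emit:
drive_tool:
  increments:
    - [[-1,0,1,0,0,0,0],[-0.2,0,1,0,0,0,0],[0,0,1,0,0,0,0],[0,0,1,0,0,0,0],[0,0,-15,0,0,0,0],[0,0,-50,0,0,0,0],[0,0,-90,0,0,0,0],[0,0,-125,0,0,0,0]]

```text
time_s: 9.5
tcp_pos: [586.8, -12.3, 183.5]
ee_rot: [[-0.177, -0.002, 0.984], [-0.984, -0.002, -0.177], [0.002, -1.0, -0.002]]
contact_force: [0.7, -0.2, 0.7]
finger_gap: 0.501
```

Run:
```python
from h import *
W=cam("wrist"); save("w8",W[0]); print(frames(W,62,500))
goto((420,235,250),-90)
S=cam("scene"); print(frames(S)); D=cam("side");print(frames(D))
```

```text
[(np.int32(7682), array([239., 202.]), ((592.2578735351562, 26.32699966430664), (98.85820770263672, 101.20201873779297), 79.35648345947266))]
t 9.55 tcp [591.4 -12.9 193. ] j [-0.15 -0.01  1.74 -0.    1.4   1.6 ] gap 0.502 F [ 3.2 -0.2  4.9] inc [-213.5  -60.1 -211.9] [ -0.72 -10.2    0.17]
[(np.int32(684), array([374., 200.]), ((410.4255676269531, 270.9393310546875), (113.82450866699219, 99.94816589355469), 0.016453946009278297)), (np.int32(653), array([279., 219.]), ((546.0879516601562, 14.536460876464844), (106.98538970947266, 116.82532501220703), 79.14158630371094))]
[(np.int32(729), array([271., 298.]), ((399.52789306640625, 276.1741027832031), (102.21836853027344, 99.5043716430664), 89.83201599121094))]
```

View pics/w8.png

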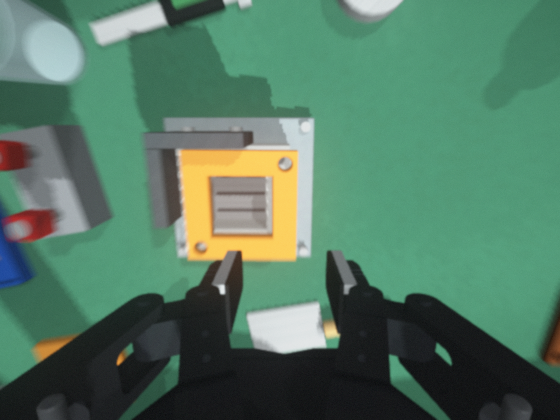

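Emit:
drive_tool:
  increments:
    - [[0.4,-20,-5,-22,0,-1,0],[0.4,-45,-15,-50,0,-3,0],[0.4,-75,-25,-82,0,-5,0],[0.4,-105,-35,-115,0,-7,0],[0.4,-135,-45,-148,0,-9,0],[0.4,-162,-45,-178,0,-10,0],[0.4,-188,-45,-206,0,-10,0],[0.4,-205,-45,-226,0,-10,0]]

```text
time_s: 10.32
tcp_pos: [400.9, 230.8, 228.6]
ee_rot: [[-0.003, 0.005, 1.0], [-1.0, -0.003, -0.003], [0.003, -1.0, 0.005]]
contact_force: [0.4, 0.7, -0.1]
finger_gap: 0.701
```

Run:
```python
from h import *
cam("wrist");cam("wrist");W=cam("wrist"); save("w9",W[0]); print(frames(W,12,500))
goto((400,235,235),-90)
```

```text
[(np.int32(2810), array([520.,  31.]), ((579.7166748046875, -0.42031097412109375), (119.11294555664062, 54.35533142089844), 79.00545501708984)), (np.int32(4305), array([247., 181.]), ((404.2838134765625, 273.310546875), (98.64188385009766, 97.2635726928711), 0.09297667443752289))]
t 10.47 tcp [401.4 230.5 228.3] j [ 0.36 -0.35  1.98 -0.01  1.51  1.93] gap 0.702 F [0.3 0.6 0. ] inc [-4.5 -6.8 -1.4] [-0.3   0.04  0.24]
```

View pics/w9.png

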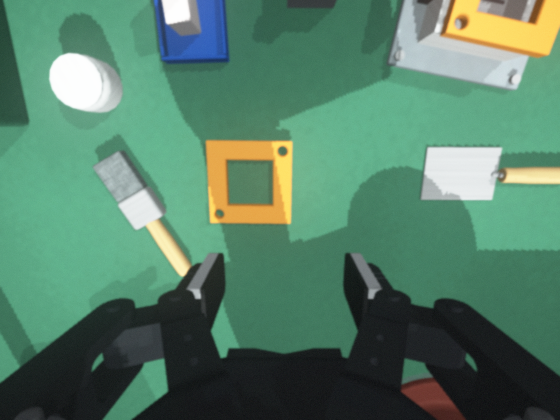

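Emit:
drive_tool:
  increments:
    - [[0.4,-3,25,3,0,0,0],[0.4,-3.7,60,3,0,0,0],[0.4,-3.7,100,3,0,0,0],[0.4,-3.7,135,3,0,0,0],[0.4,-3.7,165,3,0,0,0],[0.4,-3.7,185,3,0,0,0],[0.4,-3.7,195,3,0,0,0],[0.4,-3.7,198,3,0,0,0]]

```text
time_s: 11.13
tcp_pos: [403.9, 231.8, 27.3]
ee_rot: [[-0.001, 0.0, 1.0], [-1.0, -0.006, -0.001], [0.006, -1.0, 0.0]]
contact_force: [0.7, -0.5, 0.2]
finger_gap: 0.7
```

Run:
```python
from h import *
cam("wrist");W=cam("wrist"); save("w10",W[0]); print(frames(W,12,500))
goto((404.3,234.3,3.5),-90)
```

```text
[(np.int32(17987), array([213., 232.]), ((404.5809631347656, 273.751953125), (99.50157165527344, 100.80655670166016), 89.62730407714844))]
t 11.23 tcp [405.8 232.9  30.2] j [ 0.37 -0.11  2.13 -0.01  1.12  1.94] gap 0.698 F [-0.2 -0.4 -0.6] inc [-1.5 26.7 -1.7] [-0.27 -0.01  0.26]
```

View pics/w10.png

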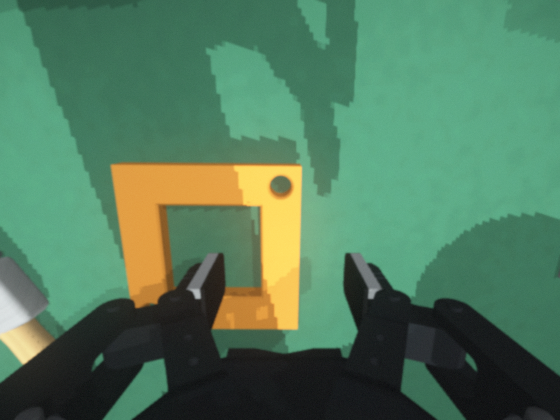

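Emit:
drive_tool:
  increments:
    - [[0.4,-1.5,14,-1,0,0,0.2],[0.4,-1.5,25,-1,0,0,0.2],[0.4,-1.5,26,-1,0,0,0.2],[0.4,-1.5,26,-1,0,0,0.2],[-1,-1.5,26,-1,0,0,0.2],[-1,-1.5,26,-1,0,0,0.2],[-1,-1.5,26,-1,0,0,0.2],[-1,-1.5,26,-1,0,0,0.2]]

```text
time_s: 11.9
tcp_pos: [405.8, 234.6, 5.2]
ee_rot: [[-0.0, 0.006, 1.0], [-1.0, -0.0, -0.0], [0.0, -1.0, 0.006]]
contact_force: [0.8, -0.4, 5.2]
finger_gap: 0.232
```

Run:
```python
from h import *
goto((545,-20,160),-100)
W=cam("wrist"); save("w11",W[0])
```

```text
t 11.9 tcp [405.8 234.6   5.2] j [ 0.37 -0.06  2.14 -0.    1.06  1.94] gap 0.232 F [ 0.8 -0.4  5.2] inc [ 254.6 -153.8  140.3] [-0.36  9.99 -0.01]
```

View pics/w11.png

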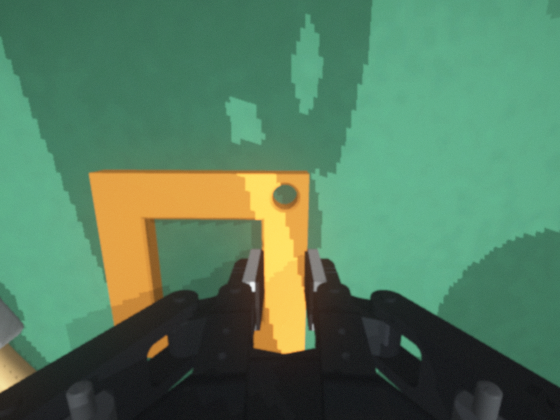

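Emit:
drive_tool:
  increments:
    - [[-1,0,-20,0,0,0,0],[-1,0,-55,0,0,0,0],[-1,10,-95,5,0,1,0],[-1,30,-130,20,0,3,0],[-1,60,-155,40,0,5,0],[-1,95,-165,62,0,7,0],[-1,130,-165,85,0,9,0],[-1,155,-165,100,0,10,0]]

```text
time_s: 12.62
tcp_pos: [506.6, 77.5, 172.9]
ee_rot: [[-0.176, 0.01, 0.984], [-0.984, -0.001, -0.176], [-0.001, -1.0, 0.01]]
contact_force: [0.9, -0.5, -1.4]
finger_gap: 0.231
```

Run:
```python
from h import *
goto((570,-25,165),-100)
```

```text
t 12.62 tcp [506.6  77.5 172.9] j [ 0.01 -0.18  1.94 -0.    1.38  1.75] gap 0.231 F [ 0.9 -0.5 -1.4] inc [89.8  8.7 80.3] [-0.6  -0.11 -0.05]
```

Emit:
drive_tool:
  increments:
    - [[-1,15,0,14,-0.3,0,0],[-1,32,4,29,-0.5,0,0],[-1,50,8,45,-0.5,0,0],[-1,68,8,61,-0.5,0,0],[-1,82,8,73,-0.5,0,0],[-1,89,8,79,-0.5,0,0],[-1,90,8,80,-0.5,0,0],[-1,90,8,80,-0.5,0,0]]

```text
time_s: 13.28
tcp_pos: [569.4, -25.0, 165.4]
ee_rot: [[-0.176, 0.001, 0.984], [-0.984, 0.001, -0.176], [-0.001, -1.0, 0.001]]
contact_force: [-0.5, -0.1, -1.4]
finger_gap: 0.233
```

Run:
```python
from h import *
goto((586.5,-12.4,120),-100)
cam("wrist");W=cam("wrist"); save("w12",W[0]);save("w12c",W[0][90:340,80:340],2.4)
```

```text
t 13.28 tcp [569.4 -25.  165.4] j [-0.18 -0.03  1.81  0.    1.36  1.57] gap 0.233 F [-0.5 -0.1 -1.4] inc [-15.4  45.4  14.5] [-0.05 -0.14 -0.07]
```

View pics/w12c.png

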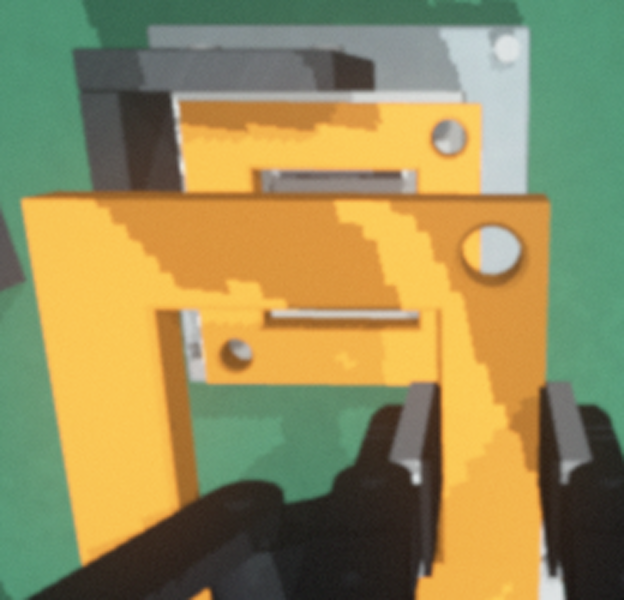

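Run:
```python
from h import *
W=cam("wrist"); s=readout.state()
a=back(W,(267.1,147.1),62);b=back(W,(178.7,237.1),62);print(a,b,(a+b)/2,np.linalg.norm(a-b),np.degrees(np.arctan2(*(a-b)[1::-1]))+45)
z=s["tcp_pos"][2]-4.6+12; h=back(W,(284.6,194.2),z);print("held hole",h,h-s["tcp_pos"], s["tcp_pos"]); t=a-(h-s["tcp_pos"]); print("tcp target",t); goto((t[0],t[1],100),-100)
```

```text
[623.62371304 -20.37628989  62.        ] [561.8350145   69.93731616  62.        ] [592.72936377  24.78051313  62.        ] 109.42755916860627 -10.62173873510909
held hole [607.08165525 -31.36248396 172.96522614] [37.90293444 -7.20183172  7.4       ] [569.17872081 -24.16065224 165.56522614]
tcp target [585.7207786  -13.17445817  54.6       ]
t 13.43 tcp [569.2 -24.2 165.6] j [-0.17 -0.03  1.81  0.    1.36  1.57] gap 0.232 F [ 0.3 -0.5 -0.9] inc [-13.6  65.6  14.3] [-0.08 -0.05 -0.07]
```

Emit:
drive_tool:
  increments:
    - [[-1,-7,5,7,0,0,0],[-1,-13,15,14,0,0,0],[-1,-13.5,35,14.5,0,0,0],[-1,-13.5,55,14.5,0,0,0],[-1,-13.5,72,14.5,0,0,0],[-1,-13.5,86,14.5,0,0,0],[-1,-13.5,95,14.5,0,0,0],[-1,-13.5,97.5,14.5,0,0,0]]

```text
time_s: 14.1
tcp_pos: [585.6, -12.5, 67.2]
ee_rot: [[-0.174, -0.0, 0.985], [-0.985, 0.002, -0.174], [-0.002, -1.0, -0.0]]
contact_force: [-6.1, 2.2, 8.3]
finger_gap: 0.229
```

Run:
```python
from h import *
cam("wrist"); goto((586,-13,67),-100)
W=cam("wrist"); save("w13",W[0])
```

```text
t 14.15 tcp [585.8 -12.6  67.6] j [-0.15  0.12  1.83  0.    1.19  1.6 ] gap 0.229 F [-0.6 -0.6 -1.1] inc [0.3 0.6 0.2] [-0.01 -0.02 -0.09]
```

View pics/w13.png

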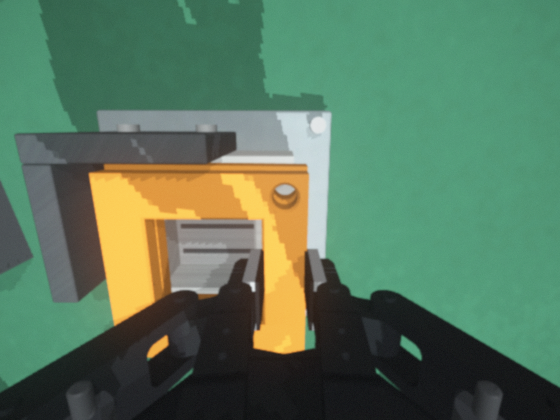

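Emit:
drive_tool:
  increments:
    - [[-1,0,0.5,0,0,0,0],[-0.2,0,0.5,0,0,0,0],[0,0,0.5,0,0,0,0],[0,0,0.5,0,0,0,0],[0,0,-15,0,0,0,0],[0,0,-50,0,0,0,0],[0,0,-90,0,0,0,0],[0,0,-125,0,0,0,0]]

```text
time_s: 14.87
tcp_pos: [585.9, -13.1, 195.2]
ee_rot: [[-0.174, 0.002, 0.985], [-0.985, 0.001, -0.174], [-0.001, -1.0, 0.002]]
contact_force: [1.1, 0.1, 0.3]
finger_gap: 0.498
```

Run:
```python
from h import *
cam("wrist"); W=cam("wrist"); save("w14",W[0]);print(frames(W,74,500))
goto((570,330,250),-100)
```

```text
[(np.int32(7778), array([239., 205.]), ((594.1450805664062, 26.17060089111328), (99.71807098388672, 100.68458557128906), 79.8787612915039))]
t 14.97 tcp [590.5 -13.7 202.4] j [-0.15 -0.02  1.74  0.    1.41  1.6 ] gap 0.497 F [ 0.2 -0.4 -0. ] inc [-335.   -48.4  -79.2] [-0.96 -0.03 -0.1 ]
```

View pics/w14.png

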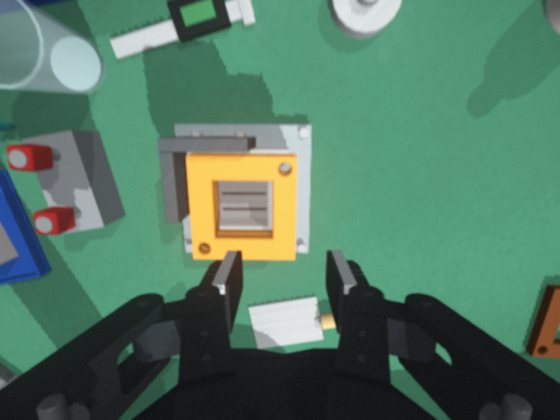

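Emit:
drive_tool:
  increments:
    - [[0,-30,-5,-7,0,0,0],[0,-65,-15,-15,0,0,0],[0,-105,-25,-25,0,0,0],[0,-145,-35,-35,0,0,0],[0,-185,-45,-45,0,0,0],[0,-225,-50,-55,0,0,0],[0,-265,-50,-65,0,0,0],[0,-295,-50,-72,0,0,0]]

```text
time_s: 15.63
tcp_pos: [569.7, 292.4, 252.6]
ee_rot: [[-0.173, 0.018, 0.985], [-0.985, 0.0, -0.173], [-0.003, -1.0, 0.018]]
contact_force: [0.7, -0.9, 1.0]
finger_gap: 0.502
```

Run:
```python
from h import *
cam("wrist");cam("wrist");W=cam("wrist"); save("w15",W[0])
for n in("block_grip","block_tray","pin1_head","pin_stand"):
    for r in nets.spot_point("wrist",n)[:4]: print(n,round(r["score"],2),np.round(r["centre"],1),back(W,r["centre"],dict(block_grip=68,pin1_head=73).get(n,0)).round(1))
goto((570,330,250),-100)
```

```text
block_grip 0.72 [238.  169.6] [604.  338.5  68. ]
block_tray 0.82 [248.4 160.3] [607.3 334.4   0. ]
pin1_head 0.9 [281.7  48.3] [712.  271.7  73. ]
pin1_head 0.82 [358.3  78.9] [672.1 201.5  73. ]
pin1_head 0.61 [220.3  35.2] [733.1 327.7  73. ]
pin_stand 0.66 [344.1 111.6] [646.1 204.7   0. ]
t 15.98 tcp [570.3 288.2 251.5] j [ 0.35  0.07  1.57 -0.01  1.5   2.1 ] gap 0.502 F [1.  0.3 0.1] inc [-41.1   1.4  -7.7] [-0.95 -0.12 -0.08]
```

View pics/w15.png

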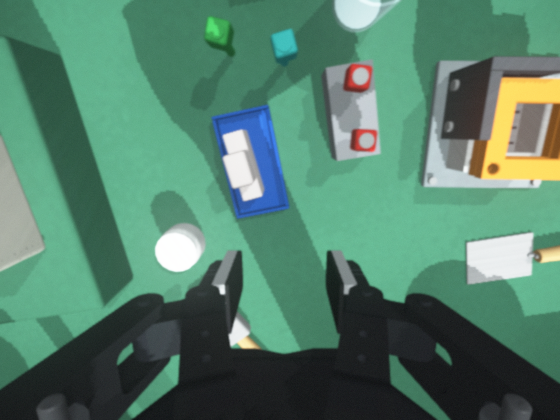

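Run:
```python
from h import *
W=cam("wrist"); save("w15c",W[0][100:225,195:305],4.8); save("w15p",W[0][50:170,310:400],4.8)
```

```text
(no output)
```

View pics/w15c.png

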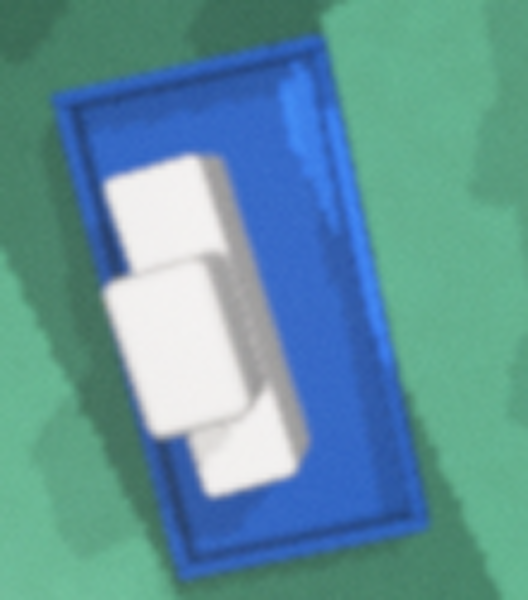

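View pics/w15p.png

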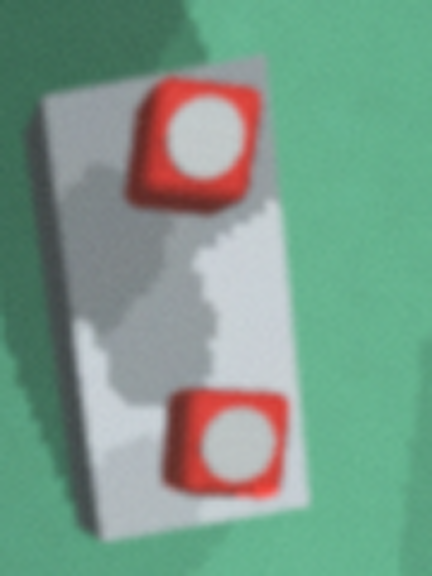

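Run:
```python
from h import *
W=cam("wrist")
def q(pts,o,z):
    P=np.array([back(W,(p[0]/4.8+o[0],p[1]/4.8+o[1]),z)[:2] for p in pts]); r=cv2.minAreaRect(P.astype(np.float32)); print(P.mean(0).round(1),r)
    print([ (round(np.degrees(np.arctan2(*(P[i]-P[j])[::-1])),1),round(np.linalg.norm(P[i]-P[j]),1)) for i,j in((0,3),(1,2),(0,1),(3,2))])
q([(105,285),(215,255),(257,405),(155,438)],(195,100),83)
q([(105,183),(200,155),(302,470),(207,497)],(195,100),46)
q([(53,98),(322,42),(427,525),(182,577)],(195,100),18)
o=(310,50)
q([(42,97),(265,57),(310,507),(100,540)],o,45)
q([(153,78),(262,88),(245,212),(128,203)],o,86)
q([(180,390),(290,398),(278,498),(165,488)],o,86)
for p in((206,137),(239,444)): print(back(W,(p[0]/4.8+o[0],p[1]/4.8+o[1]),86).round(1))
```

```text
[605.3 335.2] ((605.09375, 334.9809875488281), (34.4453010559082, 24.57472038269043), 5.1302571296691895)
[(np.float64(5.1), np.float64(34.4)), (np.float64(3.7), np.float64(33.2)), (np.float64(94.7), np.float64(24.6)), (np.float64(97.8), np.float64(23.8))]
[604.6 336.2] ((604.6702270507812, 336.266845703125), (78.5914535522461, 24.713510513305664), 5.92100715637207)
[(np.float64(5.3), np.float64(78.6)), (np.float64(6.3), np.float64(78.4)), (np.float64(95.6), np.float64(23.5)), (np.float64(95.9), np.float64(24.7))]
[602.7 329.4] ((602.9542236328125, 329.275146484375), (127.66758728027344, 68.80763244628906), 1.9711121320724487)
[(np.float64(2.0), np.float64(127.7)), (np.float64(1.7), np.float64(126.2)), (np.float64(91.0), np.float64(68.8)), (np.float64(92.2), np.float64(68.3))]
[642.  203.5] ((641.8836059570312, 203.32093811035156), (50.50525665283203, 100.15219116210938), 89.5939712524414)
[(np.float64(-0.4), np.float64(99.4)), (np.float64(-0.0), np.float64(99.9)), (np.float64(89.2), np.float64(49.9)), (np.float64(88.7), np.float64(50.5))]
[671.2 204.9] ((671.2962646484375, 205.3970489501953), (23.6252384185791, 23.206167221069336), 75.22024536132812)
[(np.float64(-19.8), np.float64(23.3)), (np.float64(-14.8), np.float64(22.9)), (np.float64(75.0), np.float64(21.6)), (np.float64(75.7), np.float64(23.6))]
[612.7 205.4] ((612.7586669921875, 205.28990173339844), (24.014968872070312, 20.393749237060547), 74.88543701171875)
[(np.float64(-16.1), np.float64(20.0)), (np.float64(-13.1), np.float64(20.4)), (np.float64(75.8), np.float64(22.9)), (np.float64(74.9), np.float64(24.0))]
[672.5 202.9  86. ]
[612.3 203.2  86. ]
```

Run:
```python
from h import *
goto((604.8,335.8,52),-84.5)
```

```text
t 16.08 tcp [570.4 288.1 251.6] j [ 0.35  0.06  1.57 -0.01  1.5   2.1 ] gap 0.501 F [ 0.4 -0.6  0. ] inc [-52.7 200.1  22.1] [ -0.97 -15.64   0.04]
```

Emit:
drive_tool:
  increments:
    - [[0.2,-20,10,8,-0.5,-6,0],[0.2,-40,30,16,-1,-12,0],[0.2,-52,60,22,-1,-15.6,0],[0.2,-52.7,95,22,-1,-15.6,0],[0.2,-52.7,130,22,-1,-15.6,0],[0.2,-52.7,145,22,-1,-15.6,0],[0.2,-52.7,150,22,-1,-15.6,0],[0.2,-52.7,150,22,-1,-15.6,0]]

```text
time_s: 16.75
tcp_pos: [603.4, 334.9, 101.0]
ee_rot: [[0.094, -0.003, 0.996], [-0.996, -0.002, 0.094], [0.001, -1.0, -0.003]]
contact_force: [-0.1, 0.4, -0.3]
finger_gap: 0.6
```

Run:
```python
from h import *
cam("wrist");cam("wrist");W=cam("wrist"); save("w16",W[0])
goto((604.8,335.8,52),-84.5)
```

```text
t 16.9 tcp [605.8 336.3 105.6] j [ 0.4   0.3   1.55 -0.    1.29  1.88] gap 0.603 F [-0.1 -0.2  0. ] inc [ 0.5 53.6 -1.2] [-0.25 -0.06 -0.06]
```

View pics/w16.png

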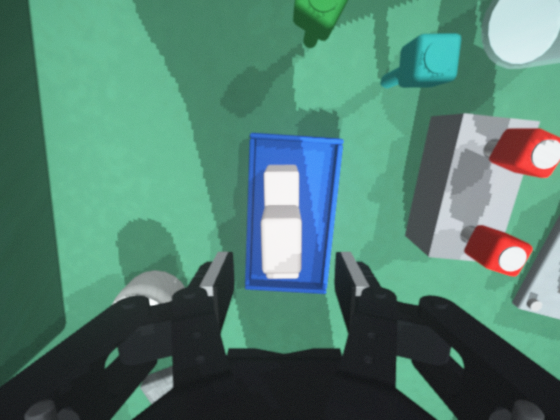

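Emit:
drive_tool:
  increments:
    - [[0.2,0.5,20,-1,0,0,0],[0.2,0.5,42,-1,0,0,0],[0.2,0.5,53,-1,0,0,0],[0.2,0.5,53.5,-1,0,0,0],[-1,0.5,53.5,-1,0,0,0],[-1,0.5,53.5,-1,0,0,0],[-1,0.5,53.5,-1,0,0,0],[-1,0.5,53.5,-1,0,0,0]]

```text
time_s: 17.57
tcp_pos: [606.3, 336.4, 54.3]
ee_rot: [[0.095, 0.007, 0.995], [-0.995, 0.003, 0.095], [-0.002, -1.0, 0.007]]
contact_force: [-0.3, 0.4, 3.4]
finger_gap: 0.274
```

Run:
```python
from h import *
W=cam("wrist"); save("w17",W[0])
goto((604.8,335.8,52),-84.5)
```

```text
t 17.62 tcp [606.3 336.4  54.3] j [ 0.4   0.36  1.57 -0.    1.2   1.88] gap 0.274 F [-0.2  0.9  4.4] inc [ 0.5  2.3 -1.5] [-0.43 -0.06 -0.11]
```

View pics/w17.png

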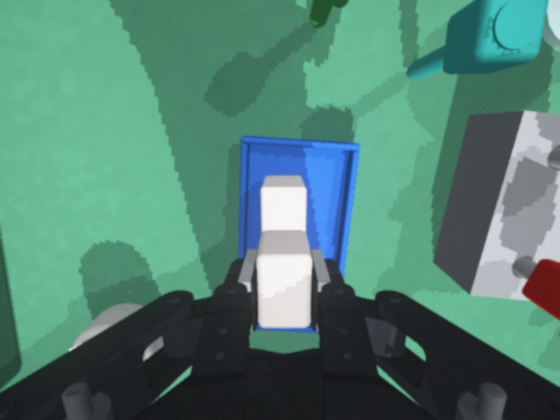

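```bash
cat >> h.py <<'E'
SEAT=np.array([597.5,29.2]);YAW=-10.0
def c2w(x,y):
    a=np.radians(YAW); return SEAT+np.array([np.cos(a)*x-np.sin(a)*y,np.sin(a)*x+np.cos(a)*y])
def w2c(p):
    a=np.radians(-YAW); d=np.array(p[:2])-SEAT; return np.array([np.cos(a)*d[0]-np.sin(a)*d[1],np.sin(a)*d[0]+np.cos(a)*d[1]])
E
python3 - <<'E'
from h import *
print(c2w(5,-95)); goto((*c2w(5,-95),205),-100)
E
```

```text
[585.92746189 -65.22497742]
t 17.62 tcp [606.3 336.4  54.3] j [ 0.4   0.36  1.57 -0.    1.2   1.88] gap 0.274 F [-0.2  0.9  4.4] inc [ 397.6 -151.9  -57.2] [-0.41 15.44 -0.17]
```

Emit:
drive_tool:
  increments:
    - [[-1,0,-10,0,0,0,0],[-1,0,-35,0,0,0,0],[-1,0,-70,0,0,0,0],[-1,0,-105,0,0,0,0],[-1,10,-140,-5,0,2,0],[-1,35,-155,-5,0,4,0],[-1,70,-155,-10,0,6,0],[-1,110,-155,-15,0,8,0]]

```text
time_s: 18.28
tcp_pos: [601.4, 225.4, 212.4]
ee_rot: [[-0.044, 0.012, 0.999], [-0.999, 0.004, -0.044], [-0.005, -1.0, 0.012]]
contact_force: [0.0, -0.4, -1.6]
finger_gap: 0.268
```

Run:
```python
from h import *
goto((*c2w(5,-95),205),-100)
```

```text
t 18.28 tcp [601.4 225.4 212.4] j [0.24 0.1  1.6  0.   1.43 1.86] gap 0.268 F [ 0.  -0.4 -1.6] inc [291.    6.1  -2.8] [-0.67  7.5  -0.31]
```

Emit:
drive_tool:
  increments:
    - [[-1,30,0,0,0,1,0],[-1,65,0,0,-0.5,3,0],[-1,105,0,-1,-0.7,5,0],[-1,145,3,-2,-0.7,6,-0.3],[-1,185,6,-2,-0.7,7.5,-0.3],[-1,225,6,-3,-0.7,7.5,-0.3],[-1,260,6,-3,-0.7,7.5,-0.3],[-1,285,6,-3,-0.7,7.5,-0.3]]

```text
time_s: 18.95
tcp_pos: [585.3, -62.2, 205.6]
ee_rot: [[-0.176, -0.0, 0.984], [-0.984, -0.001, -0.176], [0.001, -1.0, -0.0]]
contact_force: [-0.1, 0.3, -0.3]
finger_gap: 0.269
```

Run:
```python
from h import *
cam("wrist"); cam("wrist"); W=cam("wrist"); save("w18",W[0]);goto((*c2w(5,-88),103.5),-100)
```

```text
t 19.1 tcp [585.7 -60.8 205.5] j [-0.23 -0.02  1.73  0.    1.43  1.52] gap 0.274 F [ 0.3  0.1 -1.2] inc [ -2.7 102.    1. ] [ 0.02 -0.2  -0.02]
```

View pics/w18.png

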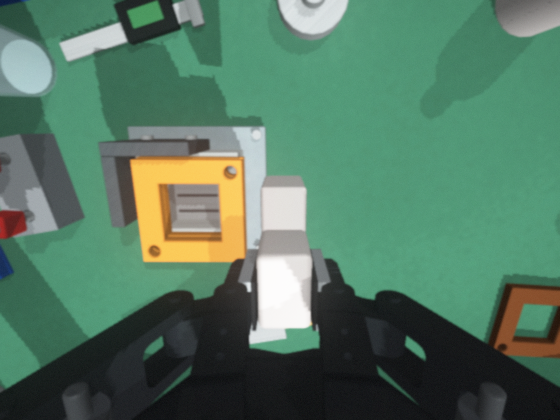

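Emit:
drive_tool:
  increments:
    - [[-1,0,15,1,0,0,0],[-1,0,35,1,0,0,0],[-1,0,60,1,0,0,0],[-1,0,80,1,0,0,0],[-1,0,95,1,0,0,0],[-1,0,101,1,0,0,0],[-1,0,102,1,0,0,0],[-1,0,102,1,0,0,0]]

```text
time_s: 19.77
tcp_pos: [586.6, -60.0, 103.2]
ee_rot: [[-0.176, -0.001, 0.984], [-0.984, 0.001, -0.176], [-0.001, -1.0, -0.001]]
contact_force: [-0.1, 0.7, -0.4]
finger_gap: 0.267
```

Run:
```python
from h import *
cam("wrist"); W=cam("wrist"); save("w19",W[0]);goto((*c2w(5,-62),103.5),-100); print(w2c(readout.state()["tcp_pos"]))
```

```text
t 19.87 tcp [587.6 -60.7 104.9] j [-0.23  0.08  1.8   0.    1.26  1.52] gap 0.268 F [ 1.   0.2 -1.2] inc [-28.2   1.4  -1. ] [-0.11 -0.16 -0.02]
[  5.89537659 -90.23566267]
```

View pics/w19.png

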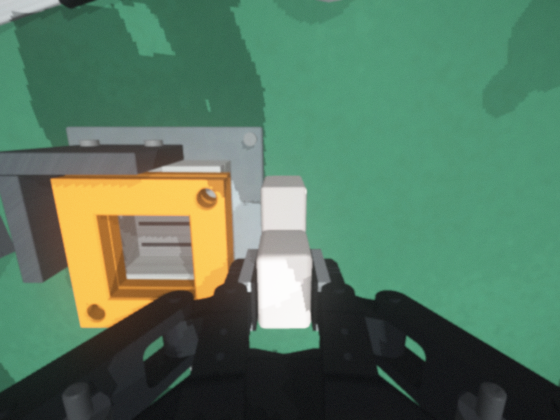

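Emit:
drive_tool:
  increments:
    - [[-1,-4,0,0,0,0,0],[-1,-8,0,0,0,0,0],[-1,-12,0,0,0,0,0],[-1,-16,0,0,0,0,0],[-1,-20,0,0,0,0,0],[-1,-22,0,0,0,0,0],[-1,-24,0,0,0,0,0],[-1,-25,0,0,0,0,0]]

```text
time_s: 20.53
tcp_pos: [592.1, -36.1, 105.0]
ee_rot: [[-0.176, 0.002, 0.984], [-0.984, -0.001, -0.176], [0.0, -1.0, 0.002]]
contact_force: [0.2, -1.8, -1.4]
finger_gap: 0.272
```

Run:
```python
from h import *
cam("wrist"); W=cam("wrist"); save("w20",W[0]);goto((*c2w(5,-62),103.5),-100); print(w2c(readout.state()["tcp_pos"]))
```

```text
t 20.63 tcp [592.1 -36.  104.9] j [-0.19  0.09  1.8   0.    1.26  1.56] gap 0.271 F [ 0.8  0.1 -1.9] inc [-3.2  1.4 -1. ] [-0.11 -0.15 -0.01]
[  6.00926095 -65.18502134]
```

View pics/w20.png

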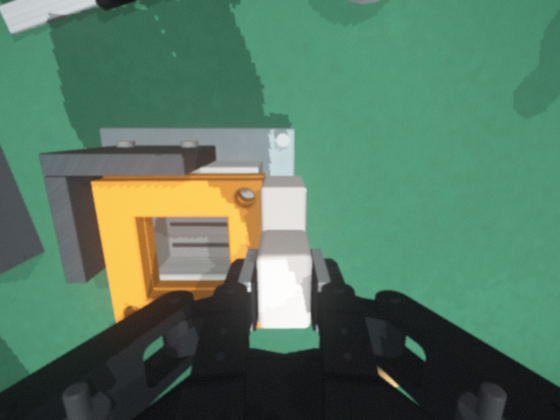

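Block just touching. Continue pushing in small steps.

Emit:
drive_tool:
  increments:
    - [[-1,-0.5,0,0,0,0,0],[-1,-1,0,0,0,0,0],[-1,-1.5,0,0,0,0,0],[-1,-2,0,0,0,0,0],[-1,-2.5,0,0,0,0,0],[-1,-3,0,0,0,0,0],[-1,-3,0,0,0,0,0],[-1,-3,0,0,0,0,0]]

```text
time_s: 21.3
tcp_pos: [592.6, -33.0, 104.9]
ee_rot: [[-0.176, 0.002, 0.984], [-0.984, -0.0, -0.176], [-0.0, -1.0, 0.002]]
contact_force: [-0.6, -1.0, -1.0]
finger_gap: 0.271
```

Run:
```python
from h import *
W=cam("wrist"); save("w21",W[0]);goto((*c2w(5,-62),103.5),-100); print(w2c(readout.state()["tcp_pos"]))
```

```text
t 21.35 tcp [592.6 -33.  104.9] j [-0.18  0.09  1.8   0.    1.26  1.57] gap 0.274 F [ 0.8 -1.3 -1.5] inc [-0.1  1.4 -1. ] [-0.12 -0.15 -0.02]
[  6.01323748 -62.09063256]
```

View pics/w21.png

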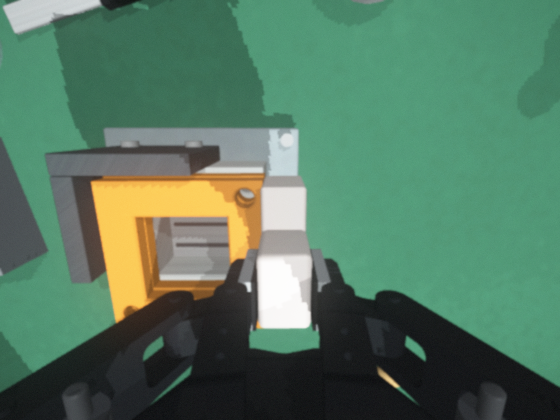

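Emit:
drive_tool:
  increments:
    - [[-1,-0.5,0,0,0,0,0],[-1,-1,0,0,0,0,0],[-1,-1.5,0,0,0,0,0],[-1,-2,0,0,0,0,0],[-1,-2,0,0,0,0,0],[-1,-2,0,0,0,0,0],[-1,-2,0,0,0,0,0],[-1,-2,0,0,0,0,0]]

```text
time_s: 22.02
tcp_pos: [592.9, -31.6, 104.9]
ee_rot: [[-0.176, 0.002, 0.984], [-0.984, -0.001, -0.176], [0.001, -1.0, 0.002]]
contact_force: [-1.7, -5.8, -1.1]
finger_gap: 0.268
```

Run:
```python
from h import *
W=cam("wrist"); save("w22",W[0][120:340,30:330],2.6);goto((*c2w(5,-62),103.5),-100); print(w2c(readout.state()["tcp_pos"]))
```

```text
t 22.07 tcp [592.9 -31.6 104.9] j [-0.18  0.09  1.79 -0.    1.26  1.57] gap 0.27 F [-1.8 -4.8 -0.6] inc [ 1.4  1.4 -1. ] [-0.1  -0.15  0.04]
[  5.98211757 -60.632712  ]
```

View pics/w22.png

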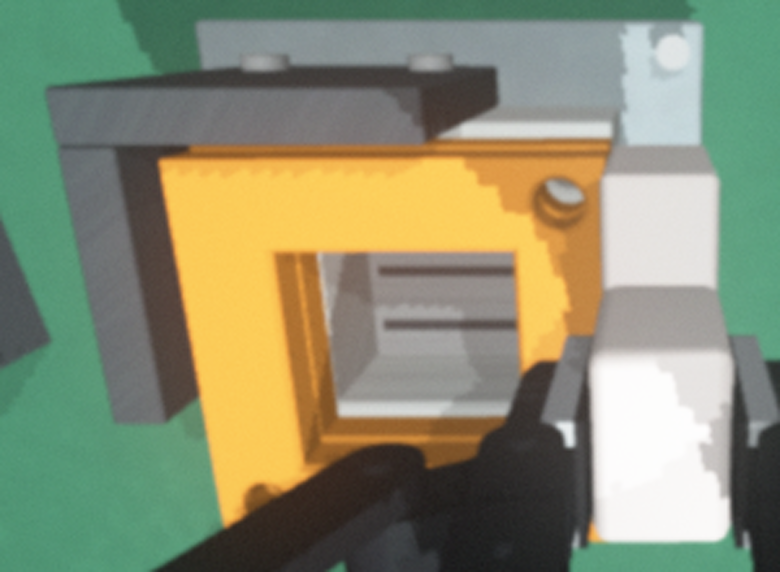

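Emit:
drive_tool:
  increments:
    - [[-1,-1,0,0,0,0,0],[-1,-1.5,0,0,0,0,0],[-1,-2,0,0,0,0,0],[-1,-2.5,0,0,0,0,0],[-1,-3,0,0,0,0,0],[-1,-3,0,0,0,0,0],[-1,-3,0,0,0,0,0],[-1,-3,0,0,0,0,0]]

```text
time_s: 22.73
tcp_pos: [592.8, -31.1, 105.1]
ee_rot: [[-0.176, -0.0, 0.984], [-0.984, -0.006, -0.176], [0.006, -1.0, 0.001]]
contact_force: [-4.1, -10.1, -0.4]
finger_gap: 0.268
```

Run:
```python
from h import *
goto((*c2w(5,-62),103.5),-100); print(w2c(readout.state()["tcp_pos"]))
```

```text
t 22.73 tcp [592.8 -31.1 105.1] j [-0.17  0.09  1.79 -0.01  1.26  1.58] gap 0.268 F [ -4.1 -10.1  -0.4] inc [ 1.8  1.6 -0.9] [-0.06 -0.15  0.35]
[  5.87516339 -60.19226638]
```

Emit:
drive_tool:
  increments:
    - [[-1,3,0,0,0,0,0],[-1,12,0,0,0,0,0],[-1,25,0,0,0,0,0],[-1,32,-15,0,0,0,0],[-1,32,-40,0,0,-5,0],[-1,32,-70,-10,0,-12,0],[-1,32,-80,-30,0,-19,0],[-1,32,-80,-50,0,-26,0]]

```text
time_s: 23.4
tcp_pos: [540.0, -54.1, 189.8]
ee_rot: [[0.278, 0.008, 0.96], [-0.96, -0.007, 0.278], [0.009, -1.0, 0.006]]
contact_force: [0.1, -0.5, -0.7]
finger_gap: 0.271
```

Run:
```python
from h import *
goto((*c2w(-100,6),185),-10); print(w2c(readout.state()["tcp_pos"]))
```

```text
t 23.4 tcp [540.  -54.1 189.8] j [-0.23 -0.12  1.85 -0.    1.4   1.05] gap 0.271 F [ 0.1 -0.5 -0.7] inc [-113.6    3.8   -8.7] [-1.000e-02 -6.384e+01  6.300e-01]
[-42.1520247  -92.05599742]
```

Emit:
drive_tool:
  increments:
    - [[-1,-10,0,0,0,-7,0],[-1,-25,0,-3,0,-14,0],[-1,-42,0,-6,0,-21,0],[-1,-60,0,-8,0,-28,0],[-1,-78,3,-9,0,-35,0],[-1,-95,3,-9,0,-42,0.3],[-1,-108,3,-9,0,-49,0.5],[-1,-113,3,-9,0,-56,0.5]]

```text
time_s: 24.07
tcp_pos: [499.3, 53.1, 185.6]
ee_rot: [[0.954, 0.002, 0.299], [-0.299, 0.001, 0.954], [0.001, -1.0, 0.002]]
contact_force: [-0.1, 0.3, -1.7]
finger_gap: 0.269
```

Run:
```python
from h import *
goto((*c2w(-100,6),185),-10); print(w2c(readout.state()["tcp_pos"]))
```

```text
t 24.07 tcp [499.3  53.1 185.6] j [-0.04 -0.22  1.94  0.    1.41  0.26] gap 0.269 F [-0.1  0.3 -1.7] inc [ 0.9  0.6 -0.4] [-0.09 -7.42  0.09]
[-100.85474187    6.53505105]
```

Emit:
drive_tool:
  increments:
    - [[-1,0,0,0,0,-4,0],[-1,0,15,0,0,-7.4,0],[-1,0,35,0,0,-7.4,0],[-1,0,55,0,0,-7.4,0],[-1,0,70,0,0,-7.4,0],[-1,0,79,0,0,-7.4,0],[-1,0,81,0,0,-7.4,0],[-1,0,81,0,0,-7.4,0]]

```text
time_s: 24.73
tcp_pos: [499.2, 53.1, 104.2]
ee_rot: [[0.985, 0.001, 0.174], [-0.174, 0.002, 0.985], [0.001, -1.0, 0.002]]
contact_force: [0.1, -0.8, -0.8]
finger_gap: 0.269
```

Run:
```python
from h import *
cam("wrist"); W=cam("wrist"); save("w23",W[0]);goto((*c2w(-62,6),104),-10); print(w2c(readout.state()["tcp_pos"]))
```

```text
t 24.83 tcp [500.3  53.1 105.8] j [-0.04 -0.13  2.01  0.    1.26  0.13] gap 0.268 F [-0.3 -0.2 -1.9] inc [37.9  1.9 -0.7] [-0.12 -0.03  0.2 ]
[-99.86435051   6.68521012]
```

View pics/w23.png

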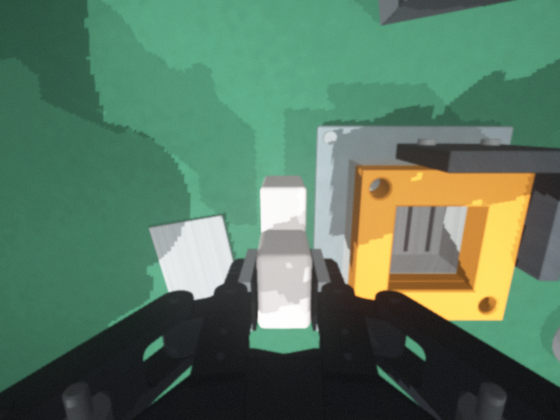

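Emit:
drive_tool:
  increments:
    - [[-1,5,0,0,0,0,0],[-1,11,0,0,0,0,0],[-1,17,0,0,0,0,0],[-1,23,0,0,0,0,0],[-1,28,0,0,0,0,0],[-1,31,0,0,0,0,0],[-1,33,0,0,0,0,0],[-1,34,0,0,0,0,0]]

```text
time_s: 25.5
tcp_pos: [533.7, 47.1, 105.7]
ee_rot: [[0.985, 0.002, 0.174], [-0.174, 0.001, 0.985], [0.002, -1.0, 0.002]]
contact_force: [-1.6, 1.0, -1.0]
finger_gap: 0.273
```

Emit:
drive_tool:
  increments:
    - [[-1,0.5,0,0,0,0,0],[-1,1,0,0,0,0,0],[-1,1.5,0,0,0,0,0],[-1,2,0,0,0,0,0],[-1,2.5,0,0,0,0,0],[-1,3,0,0,0,0,0],[-1,3.5,0,0,0,0,0],[-1,4,0,0,0,0,0]]

```text
time_s: 26.17
tcp_pos: [537.6, 46.4, 105.7]
ee_rot: [[0.985, 0.002, 0.174], [-0.174, 0.001, 0.985], [0.002, -1.0, 0.002]]
contact_force: [-1.4, 0.3, -2.8]
finger_gap: 0.273
```

Run:
```python
from h import *
W=cam("wrist"); save("w24",W[0]);goto((*c2w(-62,6),104),-10); print(w2c(readout.state()["tcp_pos"]))
```

```text
t 26.22 tcp [537.7  46.4 105.7] j [-0.05 -0.04  1.92  0.    1.26  0.12] gap 0.272 F [-2.2 -0.1 -1.3] inc [-0.1  1.7 -0.6] [-0.11 -0.04  0.13]
[-61.8584707   6.6019322]
```

View pics/w24.png

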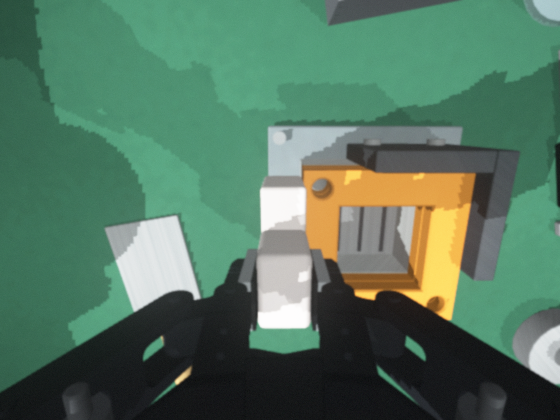

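Emit:
drive_tool:
  increments:
    - [[-1,0.5,0,0,0,0,0],[-1,1,0,0,0,0,0],[-1,1.5,0,0,0,0,0],[-1,2,0,0,0,0,0],[-1,2.5,0,0,0,0,0],[-1,2.5,0,0,0,0,0],[-1,2.5,0,0,0,0,0],[-1,2.5,0,0,0,0,0]]

```text
time_s: 26.88
tcp_pos: [538.6, 46.4, 105.7]
ee_rot: [[0.985, -0.002, 0.174], [-0.174, 0.002, 0.985], [-0.003, -1.0, 0.002]]
contact_force: [-7.6, 0.7, 5.7]
finger_gap: 0.267
```

Run:
```python
from h import *
goto((*c2w(-62,6),104),-10); print(w2c(readout.state()["tcp_pos"]))
```

```text
t 26.88 tcp [538.6  46.4 105.7] j [-0.05 -0.03  1.92  0.    1.26  0.12] gap 0.267 F [-7.6  0.7  5.7] inc [-1.   1.7 -0.7] [-0.1  -0.03 -0.15]
[-60.99454464   6.66991657]
```

Emit:
drive_tool:
  increments:
    - [[-1,1,0,0,0,0,0],[-1,2,0,0,0,0,0],[-1,3,0,0,0,0,0],[-1,3.5,0,0,0,0,0],[-1,3.5,0,0,0,0,0],[-1,3.5,0,0,0,0,0],[-1,3.5,0,0,0,0,0],[-1,3.5,0,0,0,0,0]]

```text
time_s: 27.55
tcp_pos: [539.0, 46.3, 105.4]
ee_rot: [[0.985, -0.011, 0.174], [-0.174, 0.003, 0.985], [-0.012, -1.0, 0.001]]
contact_force: [-12.4, 1.7, 7.0]
finger_gap: 0.271
```

Run:
```python
from h import *
goto((*c2w(-62,6),104),-10); print(w2c(readout.state()["tcp_pos"]))
W=cam("wrist"); save("w25",W[0][120:330,230:530],2.6)
```

```text
t 27.55 tcp [539.   46.3 105.4] j [-0.05 -0.03  1.91  0.    1.27  0.12] gap 0.271 F [-12.4   1.7   7. ] inc [-1.4  1.4 -0.7] [-0.07 -0.01 -0.66]
[-60.58853472   6.72470007]
```

View pics/w25.png

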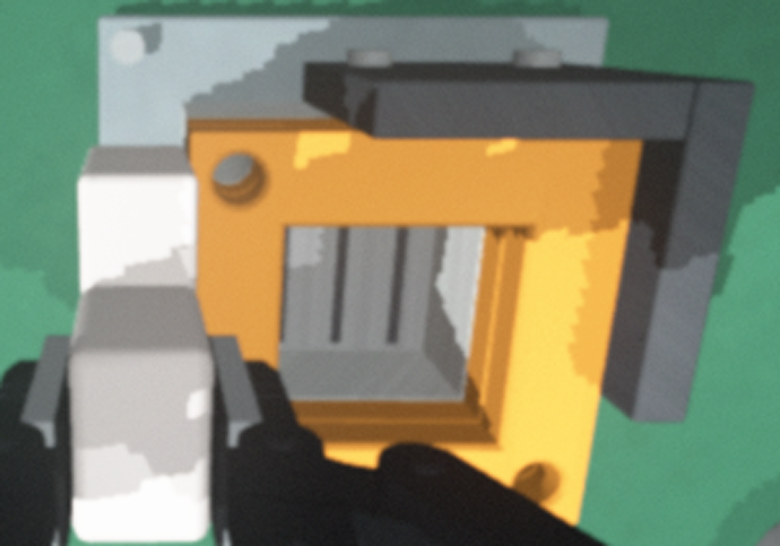

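Emit:
drive_tool:
  increments:
    - [[-1,-4,0,0,0,0,0],[-1,-15,0,0,0,0,0],[-1,-30,-5,0,0,0,0],[-1,-38,-25,0,0,4,0],[-1,-40,-50,0,0,11,0],[-1,-40,-75,-15,0,18,0],[-1,-40,-80,-40,0,25,0],[-1,-38,-80,-65,0,32,0]]

```text
time_s: 28.27
tcp_pos: [493.5, -12.0, 189.8]
ee_rot: [[0.74, -0.002, 0.672], [-0.672, 0.001, 0.74], [-0.003, -1.0, -0.0]]
contact_force: [1.4, 0.3, -1.5]
finger_gap: 0.269
```

Run:
```python
from h import *
goto((*c2w(6,-95),185),-100); print(w2c(readout.state()["tcp_pos"]))
```

```text
t 28.27 tcp [493.5 -12.  189.8] j [-0.18 -0.24  1.96  0.    1.43  0.56] gap 0.269 F [ 1.4  0.3 -1.5] inc [105.1   4.5  23.3] [ 0.1  57.76 -0.13]
[-95.30417603 -58.60566501]
```

Emit:
drive_tool:
  increments:
    - [[-1,8,0,2,0,7.2,0],[-1,22,0,5,0,14.4,0],[-1,38,0,9,0,21.6,0],[-1,56,0,13,0,28.8,0],[-1,74,0,17,0,36,0],[-1,90,0,21,0,43.2,0],[-1,101,0,23,0,50.4,0],[-1,105,4,23,0,57.5,0]]

```text
time_s: 28.93
tcp_pos: [589.2, -66.8, 186.8]
ee_rot: [[-0.168, 0.002, 0.986], [-0.986, 0.0, -0.168], [-0.0, -1.0, 0.002]]
contact_force: [-0.6, 0.5, -1.0]
finger_gap: 0.266
```

Run:
```python
from h import *
cam("wrist"); cam("wrist"); W=cam("wrist"); save("w26",W[0][100:310,80:330],3); goto((*c2w(6,-90),104.5),-100); print(w2c(readout.state()["tcp_pos"]))
```

```text
t 29.08 tcp [586.9 -65.8 185.2] j [-0.24  0.01  1.74  0.    1.4   1.49] gap 0.268 F [-1.1  0.3 -2.1] inc [-5.3 80.7  0.2] [ 0.12  0.86 -0.06]
[  6.09396689 -95.34023477]
```

View pics/w26.png

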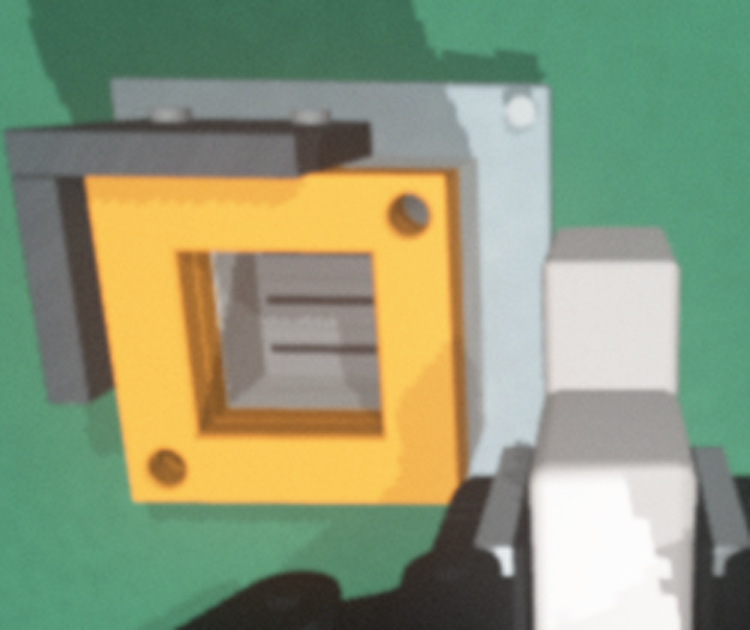

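Emit:
drive_tool:
  increments:
    - [[-1,0,15,0,0,0.8,0],[-1,0,35,0,0,0.8,0],[-1,0,55,0,0,0.8,0],[-1,-4,72,0,0,0.8,0],[-1,-10,80,0,0,0.8,0],[-1,-18,80.5,0,0,0.8,0],[-1,-24,80.5,0,0,0.8,0],[-1,-29,80.5,0,0,0.8,0]]

```text
time_s: 29.75
tcp_pos: [592.5, -36.1, 106.4]
ee_rot: [[-0.171, 0.001, 0.985], [-0.985, 0.001, -0.171], [-0.001, -1.0, 0.001]]
contact_force: [-0.8, -0.4, -1.1]
finger_gap: 0.266
```

Run:
```python
from h import *
print(w2c(readout.state()["tcp_pos"])); goto((*c2w(6,-60.5),104.5),-100)
```

```text
[  6.39410658 -65.21066095]
t 29.75 tcp [592.5 -36.1 106.4] j [-0.19  0.09  1.79  0.    1.26  1.56] gap 0.266 F [-0.8 -0.4 -1.1] inc [-4.7  1.9 -0.4] [-0.03  0.15 -0.07]
```

Emit:
drive_tool:
  increments:
    - [[-1,-2,1,0,0,0,0],[-1,-3.5,2,0,0,0,0],[-1,-4.5,2,0,0,0,0],[-1,-5,2,0,0,0,0],[-1,-5.5,2,0,0,0,0],[-1,-6,2,0,0,0,0],[-1,-6,2,0,0,0,0],[-1,-6,2,0,0,0,0]]

```text
time_s: 30.42
tcp_pos: [594.1, -31.8, 105.4]
ee_rot: [[-0.172, 0.002, 0.985], [-0.985, -0.002, -0.172], [0.001, -1.0, 0.002]]
contact_force: [-0.4, -5.7, 2.3]
finger_gap: 0.263
```

Run:
```python
from h import *
print(w2c(readout.state()["tcp_pos"])); goto((*c2w(6,-60.5),104.5),-100)
```

```text
[  7.22244672 -60.66666236]
t 30.42 tcp [594.1 -31.8 105.4] j [-0.18  0.09  1.79 -0.    1.26  1.57] gap 0.263 F [-0.4 -5.7  2.3] inc [-0.2  0.9 -1.2] [-0.14  0.11  0.08]
```

Emit:
drive_tool:
  increments:
    - [[-1,-1.5,0,0,0,0,0],[-1,-2.5,0,0,0,0,0],[-1,-2.5,0,0,0,0,0],[-1,-2.5,0,0,0,0,0],[-1,2,0,0,0,0,0],[-1,15,0,0,0,0,0],[-1,28,-10,0,0,0,0],[-1,32,-40,0,0,0,0]]

```text
time_s: 31.08
tcp_pos: [584.3, -64.2, 140.3]
ee_rot: [[-0.173, -0.009, 0.985], [-0.985, 0.001, -0.173], [0.001, -1.0, -0.009]]
contact_force: [-0.1, 0.2, -1.8]
finger_gap: 0.277
```

Run:
```python
from h import *
goto((604.8,332,210),-86); 
cam("wrist"); W=cam("wrist"); save("w27",W[0])
```

```text
t 31.08 tcp [584.3 -64.2 140.3] j [-0.24  0.04  1.78 -0.    1.33  1.51] gap 0.277 F [-0.1  0.2 -1.8] inc [-393.8  -69.5  -49. ] [  0.5  -13.96  -0.03]
```

View pics/w27.png

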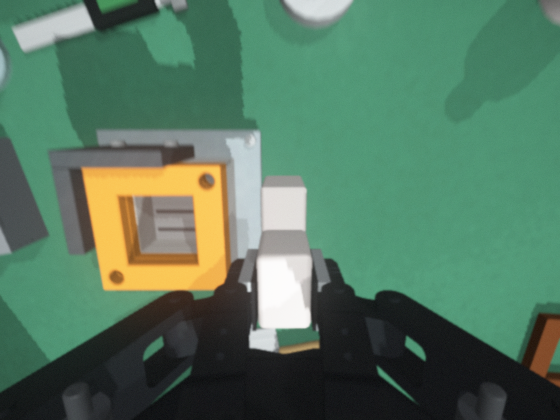

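Emit:
drive_tool:
  increments:
    - [[-1,0,-30,0,0,0,0],[-1,0,-65,0,0,0,0],[-1,-25,-75,-3,0,0,0],[-1,-60,-75,-8,0,-2,0],[-1,-100,-75,-13,0,-4,0],[-1,-140,-75,-18,0,-6,0],[-1,-180,-75,-23,0,-8,0],[-1,-220,-75,-28,0,-10,0]]

```text
time_s: 31.85
tcp_pos: [600.8, 157.8, 225.7]
ee_rot: [[0.001, 0.011, 1.0], [-1.0, -0.003, 0.002], [0.003, -1.0, 0.011]]
contact_force: [0.9, -0.9, -1.6]
finger_gap: 0.27
```

Run:
```python
from h import *
goto((604.8,332,205),-86)
```

```text
t 31.85 tcp [600.8 157.8 225.7] j [ 0.14  0.04  1.63 -0.    1.46  1.71] gap 0.27 F [ 0.9 -0.9 -1.6] inc [-174.2   20.3    4. ] [-0.64 -3.91  0.17]
```

Emit:
drive_tool:
  increments:
    - [[-1,-30,0,0,-0.6,-1,0],[-1,-65,0,0,-0.6,-2,0],[-1,-100,0,2,-0.6,-3,0],[-1,-135,5,4,-0.6,-4,0],[-1,-160,15,4,-0.6,-4,0],[-1,-172,40,4,-0.6,-4,0],[-1,-174,70,4,-0.6,-4,0],[-1,-174,90,4,-0.6,-4,0]]

```text
time_s: 32.52
tcp_pos: [604.5, 332.3, 132.5]
ee_rot: [[0.073, -0.002, 0.997], [-0.997, -0.003, 0.073], [0.003, -1.0, -0.002]]
contact_force: [0.1, -0.6, -3.0]
finger_gap: 0.272
```

Run:
```python
from h import *
goto((604.8,332,56),-86)
cam("wrist"); W=cam("wrist"); save("w28",W[0])
```

```text
t 32.52 tcp [604.5 332.3 132.5] j [ 0.4   0.28  1.53 -0.    1.34  1.89] gap 0.272 F [ 0.1 -0.6 -3. ] inc [ 0.1 76.5  0.4] [0.11 0.19 0.17]
```

View pics/w28.png

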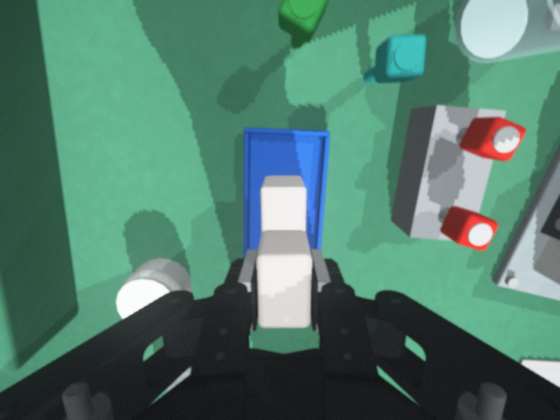

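Emit:
drive_tool:
  increments:
    - [[-1,0,15,0,0,0,0],[-1,0,35,0,0,0,0],[-1,0,52,0,0,0,0],[-1,0,64,0,0,0,0],[-1,0,71,0,0,0,0],[-1,0,75,0,0,0,0],[-1,0,76,0,0,0,0],[-1,0,76,0,0,0,0]]

```text
time_s: 33.28
tcp_pos: [602.8, 330.1, 54.8]
ee_rot: [[0.071, -0.006, 0.997], [-0.997, -0.005, 0.071], [0.005, -1.0, -0.007]]
contact_force: [-0.2, 0.0, -1.2]
finger_gap: 0.272
```

Run:
```python
from h import *
cam("wrist"); W=cam("wrist"); save("w29",W[0])
goto((604.8,332,54),-86)
```

```text
t 33.38 tcp [602.7 330.1  54.7] j [ 0.39  0.35  1.57 -0.    1.22  1.89] gap 0.275 F [-0.6  0.2  0.7] inc [-1.8  0.7  2.2] [0.39 0.1  0.29]
```

View pics/w29.png

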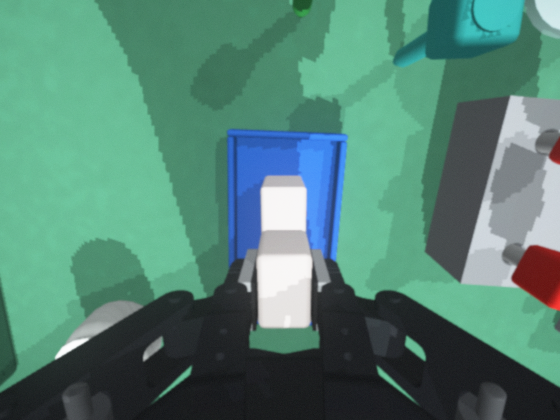

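Emit:
drive_tool:
  increments:
    - [[-1,0,0.7,0,0,0,0],[-0.3,0,0.7,0,0,0,0],[0,0,0.7,0,0,0,0],[0,0,0.7,0,0,0,0],[0,0,-20,0,0,0,0],[0,0,-55,0,0,0,0],[0,20,-95,0,0,0,0],[0,50,-130,0,0,0,0]]

```text
time_s: 34.05
tcp_pos: [606.6, 286.9, 181.3]
ee_rot: [[0.075, -0.005, 0.997], [-0.997, -0.005, 0.074], [0.004, -1.0, -0.006]]
contact_force: [1.3, -0.7, 0.8]
finger_gap: 0.496
```

Run:
```python
from h import *
goto((600,195,200),-105)
cam("wrist"); W=cam("wrist"); save("w30",W[0])
```

```text
t 34.05 tcp [606.6 286.9 181.3] j [ 0.33  0.2   1.54 -0.    1.41  1.83] gap 0.496 F [ 1.3 -0.7  0.8] inc [ 91.2 -18.2 -13.5] [ 0.29 19.27  0.29]
```

View pics/w30.png

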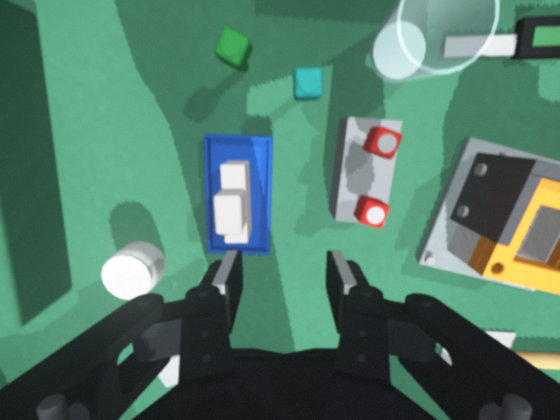

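Run:
```python
from h import *
goto((650,203,150),-105)
```

```text
t 34.15 tcp [611.3 284.5 188.2] j [ 0.33  0.19  1.54 -0.    1.41  1.83] gap 0.501 F [0.5 0.1 1.6] inc [83.8 38.7 32.8] [-0.41 18.96  0.1 ]
```

Emit:
drive_tool:
  increments:
    - [[0,15,5,6,0,4,0],[0,35,12,13,0,8,0],[0,55,20,21,-0.4,12,0],[0,70,30,28,-0.4,16,0],[0,80,36,32,-0.4,19,0],[0,84,38,33,-0.4,19,0],[0,84,38,33,-0.4,19,0],[0,84,38,33,-0.4,19,0]]

```text
time_s: 34.82
tcp_pos: [650.0, 203.2, 150.5]
ee_rot: [[-0.259, -0.0, 0.966], [-0.966, -0.001, -0.259], [0.001, -1.0, -0.0]]
contact_force: [-0.0, 0.6, 0.2]
finger_gap: 0.502
```

Run:
```python
from h import *
cam("wrist"); W=cam("wrist"); save("w31",W[0])
h=cv2.cvtColor(W[0],cv2.COLOR_RGB2HSV); m=cv2.inRange(h,(0,150,90),(6,255,255))|cv2.inRange(h,(174,150,90),(180,255,255))
n,l,st,ce=cv2.connectedComponentsWithStats(m)
for i in range(1,n):
    if st[i,4]>100: print(st[i],ce[i])
goto((672,203,62),-105)
for r in nets.spot_point("wrist","pin1_head")[:3]: print(r, back(W,r["centre"],73))
```

```text
[261 176  29  34 472] [275.06779661 189.70127119]
[282 247  28  35 531] [294.83615819 259.59322034]
t 34.92 tcp [650.2 203.7 151.3] j [ 0.2   0.24  1.54 -0.    1.36  2.03] gap 0.5 F [0.2 0.  0.6] inc [-5.  89.3 21.1] [-0.07  0.05  0.05]
{'centre': [274.8, 189.9], 'score': 0.94} [674.23939708 203.85607645  73.        ]
{'centre': [172.6, 165.5], 'score': 0.73} [711.0111178  270.98794167  73.        ]
{'centre': [88.4, 156.1], 'score': 0.58} [733.10850217 327.27371705  73.        ]
```

View pics/w31.png

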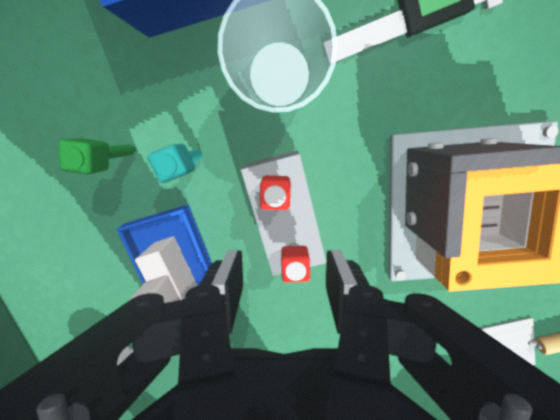

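Run:
```python
from h import *
W=cam("wrist"); save("w31c",W[0][160:295,220:340],4.4)
o=(220,160)
```

```text
(no output)
```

View pics/w31c.png

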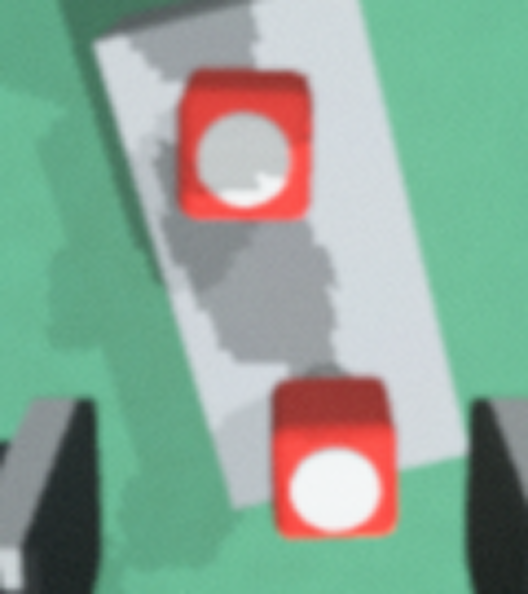

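Run:
```python
from h import *
W=cam("wrist")
for p in((275.5,196.4),(296.1,271.1)):
    for z in (86,): print(back(W,p,z).round(1))
goto((*back(W,(275.5,196.4),86)[:2],62.5),-105)
```

```text
[672.1 203.8  86. ]
[612.  204.1  86. ]
t 35.07 tcp [650.2 203.7 151.4] j [ 0.2   0.24  1.54 -0.    1.36  2.03] gap 0.5 F [ 1.  -0.2 -0.2] inc [-5.9 88.9 21. ] [-0.08  0.03  0.06]
```

Emit:
drive_tool:
  increments:
    - [[0,-3,0,10,0,0,0],[0,-6,5,20,0,0,0],[0,-6,25,21,0,0,0],[0,-6,50,21,0,0,0],[0,-6,65,21,0,0,0],[0,-6,70,21,0,0,0],[0,-6,72,21,0,0,0],[0,-6,72,21,0,0,0]]

```text
time_s: 35.73
tcp_pos: [672.2, 204.1, 79.5]
ee_rot: [[-0.258, 0.001, 0.966], [-0.966, -0.001, -0.258], [0.001, -1.0, 0.001]]
contact_force: [-0.5, 0.3, 0.1]
finger_gap: 0.504
```

Run:
```python
from h import *
cam("wrist"); W=cam("wrist"); save("w32",W[0])
goto((672.1,203.8,62.5),-105)
```

```text
t 35.83 tcp [673.1 204.2  81.2] j [ 0.19  0.35  1.53 -0.    1.26  2.02] gap 0.498 F [ 0.8 -0.1  0.2] inc [ 0.7 18.7 -1. ] [-0.21  0.04 -0.01]
```

View pics/w32.png

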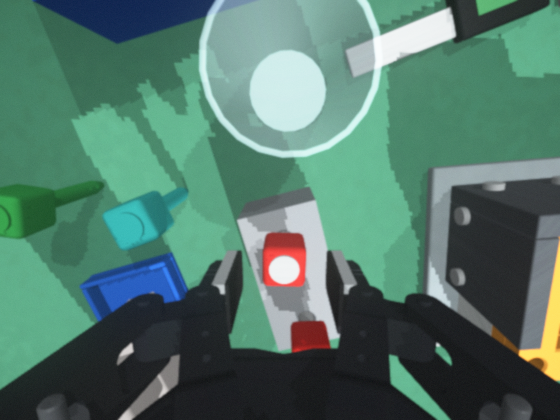

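Emit:
drive_tool:
  increments:
    - [[0,0.5,8,-1,0,0,0],[0,0.5,16,-1,0,0,0],[0,0.5,18.5,-1,0,0,0],[0,0.5,18.5,-1,0,0,0],[-1,0.5,18.5,-1,0,0,0],[-1,0.5,18.5,-1,0,0,0],[-1,0.5,18.5,-1,0,0,0],[-1,0.5,18.5,-1,0,0,0]]

```text
time_s: 36.5
tcp_pos: [672.2, 204.0, 62.8]
ee_rot: [[-0.258, 0.004, 0.966], [-0.966, -0.001, -0.258], [-0.0, -1.0, 0.004]]
contact_force: [-0.2, -0.4, -0.8]
finger_gap: 0.239
```

Run:
```python
from h import *
W=cam("wrist"); save("w33",W[0])
goto((672.1,203.8,62.5),-105)
```

```text
t 36.55 tcp [672.2 204.   62.8] j [ 0.19  0.37  1.54 -0.    1.23  2.02] gap 0.246 F [-0.4 -0.2 -0.1] inc [ 0.2  0.3 -0.1] [-0.23  0.04 -0.01]
```

View pics/w33.png

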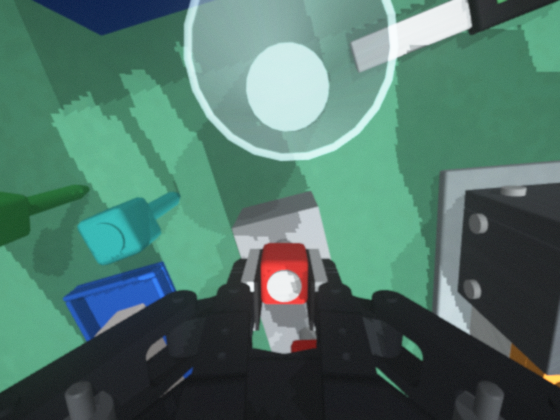

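Emit:
drive_tool:
  increments:
    - [[-1,0,-8,0,0,0,0],[-1,0,-25,0,0,0,0],[-1,0,-50,0,0,0,0],[-1,0,-80,0,0,0,0],[-1,0,-108,0,0,0,0],[-1,0,-120,0,0,0,0],[-1,0,-122,0,0,0,0],[-1,0,-122,0,0,0,0]]

```text
time_s: 37.22
tcp_pos: [672.0, 204.2, 185.7]
ee_rot: [[-0.258, 0.005, 0.966], [-0.966, -0.001, -0.258], [-0.001, -1.0, 0.005]]
contact_force: [0.0, 0.1, -0.6]
finger_gap: 0.241
```

Run:
```python
from h import *
goto((*c2w(-75,10),190),-100)
W=cam("wrist"); save("w34",W[0])
```

```text
t 37.22 tcp [672.  204.2 185.7] j [ 0.19  0.26  1.46 -0.    1.42  2.02] gap 0.241 F [ 0.   0.1 -0.6] inc [ 184.8   -5.  -102.4] [-0.31 -4.96 -0.04]
```

View pics/w34.png

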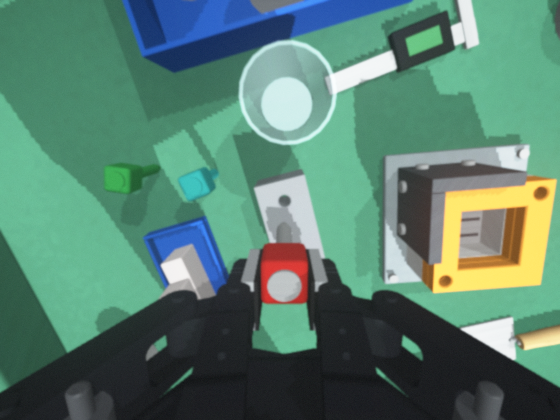

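Emit:
drive_tool:
  increments:
    - [[-1,20,0,-11,0,0,0],[-1,50,-2,-28,-0.3,-1,0],[-1,85,-5,-47,-0.3,-3,0],[-1,120,-5,-67,-0.3,-4,0],[-1,150,-5,-84,-0.3,-5,0],[-1,172,-5,-96,-0.3,-5,0],[-1,183,-5,-101,-0.3,-5,0],[-1,184.8,-5,-102.4,-0.3,-5,0]]

```text
time_s: 37.93
tcp_pos: [522.4, 50.7, 186.0]
ee_rot: [[-0.175, -0.007, 0.985], [-0.985, 0.0, -0.175], [0.001, -1.0, -0.007]]
contact_force: [-0.4, 0.6, -0.2]
finger_gap: 0.244
```

Run:
```python
from h import *
goto((*c2w(-75,10),190),-100)
cam("wrist");cam("wrist");W=cam("wrist"); save("w35",W[0]); save("w35c",W[0][60:310,130:390],2.4); print(frames(W,74,500))
for n in("hole_left","hole_right","seat"):
    for r in nets.spot_point("wrist",n)[:2]: print(n,r["score"],r["centre"],back(W,r["centre"],74))
```

```text
t 37.93 tcp [522.4  50.7 186. ] j [-0.04 -0.15  1.89 -0.    1.41  1.7 ] gap 0.244 F [-0.4  0.6 -0.2] inc [-1.9 -4.   2.7] [ 0.37 -0.08  0.06]
[(np.int32(10661), array([291., 110.]), ((598.4791259765625, 31.65740966796875), (99.32283020019531, 98.29222106933594), 79.94871520996094))]
hole_right 0.71 [340.9, 66.4] [627.76936533 -11.47657763  74.        ]
```

View pics/w35c.png

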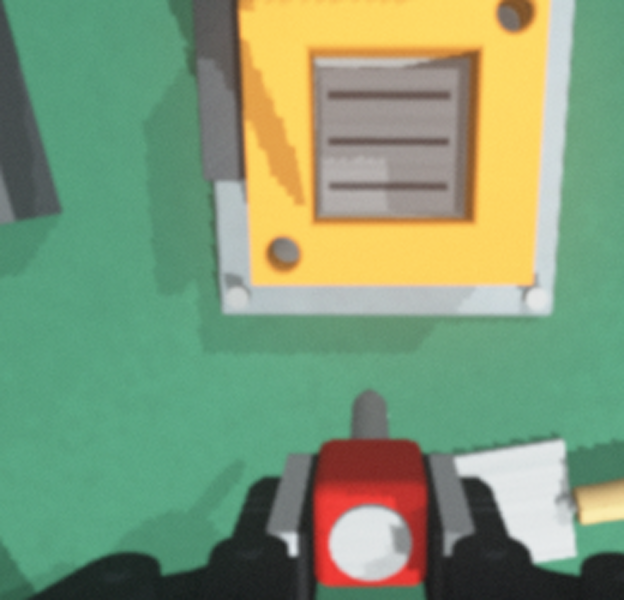

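Run:
```python
from h import *
cam("wrist");W=cam("wrist")
a=back(W,(344.6,65.8),74);b=back(W,(248.3,165.4),74);print(a,b,(a+b)/2,np.linalg.norm(a-b),np.degrees(np.arctan2(*(a-b)[1::-1]))+45)
s=np.array([598.6,30.8]); import h as H; H.SEAT=s; print("model holes",c2w(39,-39),c2w(-39,39)); goto((*c2w(-39,39),150),-100)
# pin top cap at head top z
tc=readout.state()["tcp_pos"]; print("cap",back(W,(370/2.4+130,543/2.4+60),tc[2]-2.8+26), tc)
print("shank tip?",)
```

```text
[628.98652612 -13.85668322  74.        ] [566.26905136  75.81538447  74.        ] [597.62778874  30.97935062  74.        ] 109.42833894345057 -10.03070204441542
model holes [630.23522344 -14.3797813 ] [566.96477656  75.9797813 ]
t 38.33 tcp [524.9  52.5 188.3] j [-0.04 -0.15  1.88 -0.    1.41  1.7 ] gap 0.244 F [-0.2 -0.5 -0.1] inc [-30.3  38.1  37.5] [0.18 0.1  0.03]
cap [525.51301625  52.44787836 211.47458233] [524.94591569  52.52941935 188.27458233]
shank tip?
```

Emit:
drive_tool:
  increments:
    - [[-1,-8,0,10,0,0,0],[-1,-18,0,22,0,0,0],[-1,-26,0,33,0,0,0],[-1,-30,8,37,0,0,0],[-1,-30,22,37.2,0,0,0],[-1,-30,34,37.2,0,0,0],[-1,-30,42,37.2,0,0,0],[-1,-30,43,37.2,0,0,0]]

```text
time_s: 39.0
tcp_pos: [564.0, 75.5, 141.2]
ee_rot: [[-0.172, -0.009, 0.985], [-0.985, 0.0, -0.172], [0.002, -1.0, -0.009]]
contact_force: [-0.8, 0.2, -1.9]
finger_gap: 0.247
```

```bash
sed -i 's/^SEAT=.*/SEAT=np.array([598.4,30.8]);YAW=-10.0/' h.py
python3 - <<'E'
from h import *
S=cam("scene");D=cam("side");cam("wrist");W=cam("wrist"); save("w36",W[0][150:330,180:400],3.4)
goto((*c2w(-39,39),145),-100)
save("s36",S[0][180:280,230:360],5);save("d36",D[0][150:260,230:340],5)
E
```

```text
t 39.2 tcp [566.7  75.5 145.6] j [ 0.   -0.    1.82  0.    1.33  1.75] gap 0.244 F [ 0.3  0.2 -0.3] inc [-0.5  0.6 -0.1] [0.14 0.08 0.02]
```

View pics/w36.png

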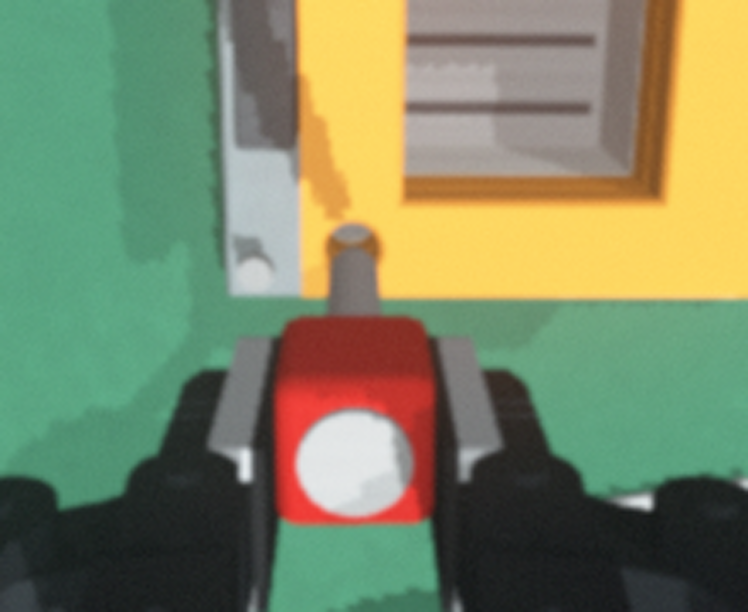

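View pics/s36.png

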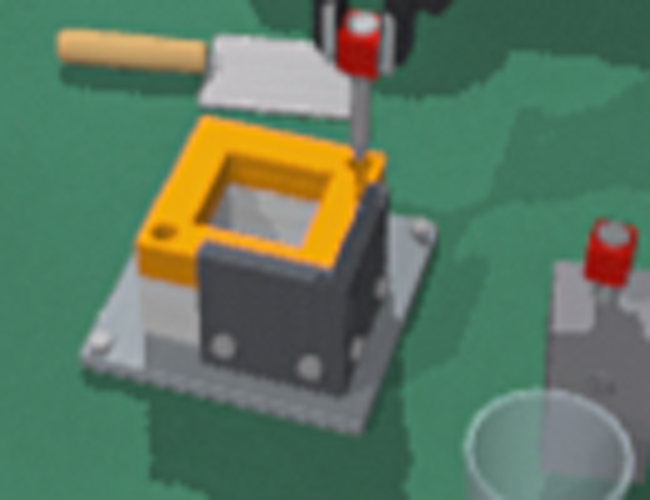

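View pics/d36.png

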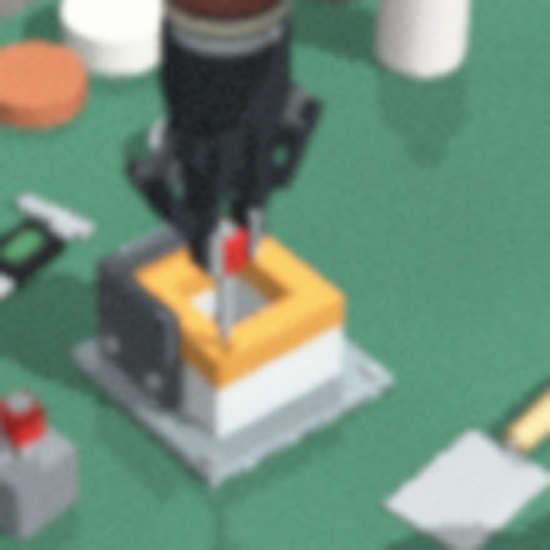

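Emit:
drive_tool:
  increments:
    - [[-1,-0.3,4,0,0,0,0],[-1,-0.3,8,0,0,0,0],[-1,-0.3,12,0,0,0,0],[-1,-0.3,16,0,0,0,0],[-1,-0.3,20,0,0,0,0],[-1,-0.3,24,0,0,0,0],[-1,-0.3,26,0,0,0,0],[-1,-0.3,26,0,0,0,0]]

```text
time_s: 39.87
tcp_pos: [566.2, 75.8, 118.6]
ee_rot: [[-0.172, -0.004, 0.985], [-0.985, 0.0, -0.172], [0.001, -1.0, -0.004]]
contact_force: [-0.3, -0.4, -0.6]
finger_gap: 0.243
```

Run:
```python
from h import *
W=cam("wrist"); save("w37",W[0][150:330,180:400],3.4)
goto((*c2w(-39,39),77.5),-100)
```

```text
t 39.92 tcp [566.4  75.8 119. ] j [0.   0.02 1.84 0.   1.28 1.75] gap 0.243 F [-0.9 -0.2 -1.5] inc [-0.2 41.5  0.5] [0.19 0.09 0.02]
```

View pics/w37.png

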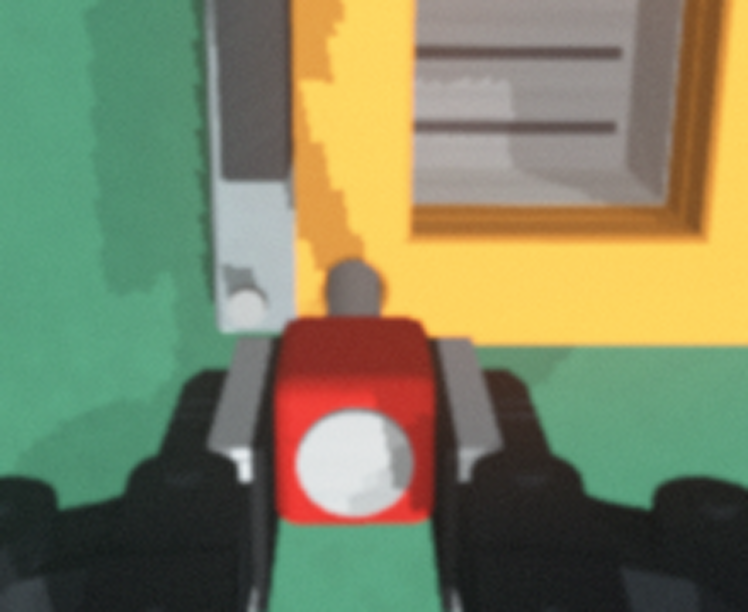

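In the hole with no side force. Continue down.

Emit:
drive_tool:
  increments:
    - [[-1,0,5,0,0,0,0],[-1,0,11,0,0,0,0],[-1,0,17,0,0,0,0],[-1,0,23,0,0,0,0],[-1,0,29,0,0,0,0],[-1,0,34,0,0,0,0],[-1,0,38,0,0,0,0],[-1,0,40.5,0,0,0,0]]

```text
time_s: 40.58
tcp_pos: [566.0, 75.8, 77.7]
ee_rot: [[-0.172, -0.004, 0.985], [-0.985, 0.0, -0.172], [0.001, -1.0, -0.004]]
contact_force: [-2.8, -0.2, 1.5]
finger_gap: 0.246
```

Run:
```python
from h import *
cam("wrist");W=cam("wrist"); save("w38",W[0][150:330,180:400],3.4)
goto((*c2w(-39,39),77.5),-100)
```

```text
t 40.68 tcp [566.   75.8  77.7] j [0.   0.07 1.86 0.   1.21 1.75] gap 0.246 F [-2.1  0.8 -1.8] inc [-0.3  0.2  0.8] [0.24 0.09 0.04]
```

View pics/w38.png

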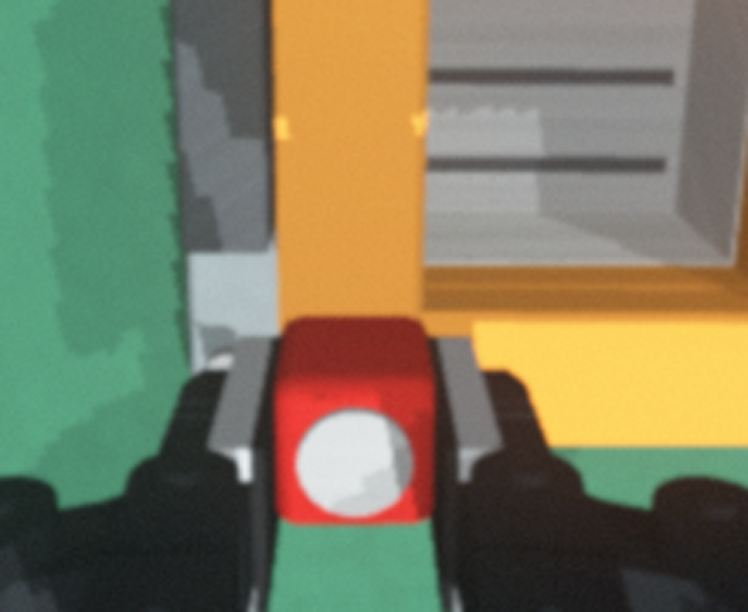

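Emit:
drive_tool:
  increments:
    - [[-1,0,1,0,0,0,0],[-1,0,1.5,0,0,0,0],[-0.2,0,1.5,0,0,0,0],[-0.2,0,1.5,0,0,0,0],[-0.2,0,1.5,0,0,0,0],[-0.2,0,-15,0,0,0,0],[-0.2,0,-50,0,0,0,0],[-0.2,0,-90,0,0,0,0]]

```text
time_s: 41.35
tcp_pos: [564.4, 75.7, 165.7]
ee_rot: [[-0.172, -0.01, 0.985], [-0.985, -0.0, -0.172], [0.002, -1.0, -0.01]]
contact_force: [1.6, 0.8, 0.7]
finger_gap: 0.4
```

Run:
```python
from h import *
goto((612,190,160),-15)
cam("wrist");W=cam("wrist"); save("w39",W[0])
```

```text
t 41.35 tcp [564.4  75.7 165.7] j [ 0.   -0.02  1.8  -0.    1.37  1.75] gap 0.4 F [1.6 0.8 0.7] inc [-120.8    5.3   27.2] [  0.52 -84.92  -0.33]
```

View pics/w39.png

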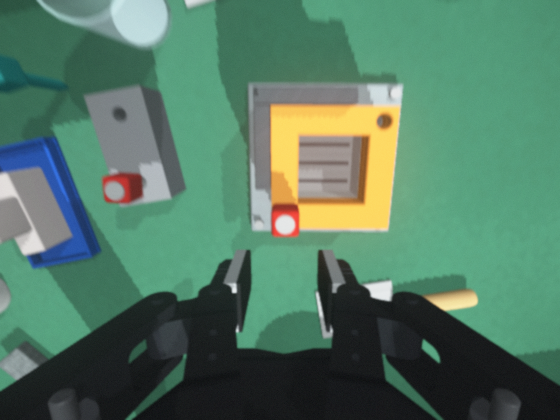

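Emit:
drive_tool:
  increments:
    - [[-0.1,-10,-2,2,0,-7,0],[-0.1,-25,-4,5,0,-14,0],[-0.1,-45,-6,9,0,-21,0],[-0.1,-65,-6,13,0,-28,0],[-0.1,-85,-4,18,0,-35,0],[-0.1,-102,0,22,0,-42,0],[-0.1,-114,3,25,0,-49,0],[-0.1,-119,5,27,0,-56,0]]

```text
time_s: 42.12
tcp_pos: [619.0, 189.9, 171.4]
ee_rot: [[0.725, 0.012, 0.688], [-0.688, 0.001, 0.726], [0.008, -1.0, 0.008]]
contact_force: [0.4, -0.5, -0.4]
finger_gap: 0.448
```

Run:
```python
from h import *
goto((608,188,150),-15)
```

```text
t 42.12 tcp [619.  189.9 171.4] j [ 0.18  0.14  1.62 -0.    1.37  0.94] gap 0.448 F [ 0.4 -0.5 -0.4] inc [-6.9 21.3 -9.2] [ -0.36 -28.49   0.58]
```

Emit:
drive_tool:
  increments:
    - [[-0.1,-2,4,-2,0,-7,0.2],[-0.1,-4,8,-5,0,-14,0.4],[-0.1,-6,14,-8,-0.3,-21,0.5],[-0.1,-7,19,-9,-0.3,-28,0.5],[-0.1,-7,21,-9,-0.3,-28.5,0.5],[-0.1,-7,21,-9,-0.3,-28.5,0.5],[-0.1,-7,21,-9,-0.3,-28.5,0.5],[-0.1,-7,21,-9,-0.3,-28.5,0.5]]

```text
time_s: 42.78
tcp_pos: [608.5, 188.3, 150.7]
ee_rot: [[0.966, 0.003, 0.26], [-0.26, 0.0, 0.966], [0.002, -1.0, 0.001]]
contact_force: [0.4, -0.5, -0.6]
finger_gap: 0.454
```

Run:
```python
from h import *
cam("wrist");W=cam("wrist"); save("w40",W[0]); save("w40c",W[0][150:330,200:360],3.4)
goto((612,204,62.5),-15)
```

```text
t 42.88 tcp [608.5 188.3 150.8] j [ 0.18  0.14  1.66 -0.    1.34  0.45] gap 0.454 F [0.6 0.7 0.5] inc [-0.9 88.4 16. ] [-0.06 -0.05  0.15]
```

View pics/w40c.png

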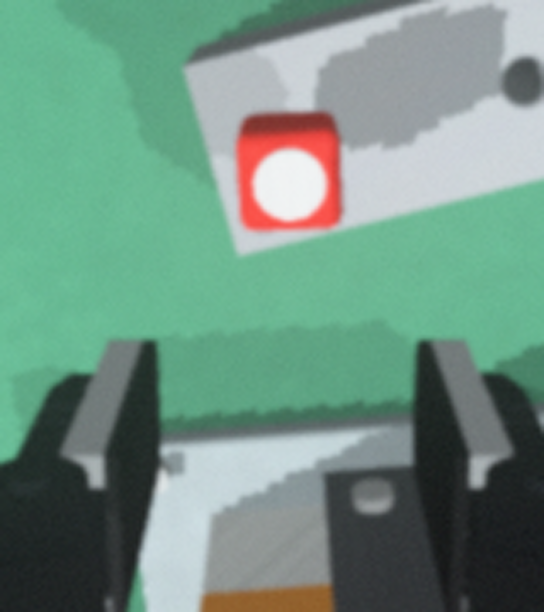

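Run:
```python
from h import *
W=cam("wrist"); p=back(W,(285.3,204.4),86); print(p); goto((p[0],p[1],62.5),-15)
```

```text
[612.97074182 203.51658817  86.        ]
t 42.93 tcp [608.4 188.3 150.8] j [ 0.18  0.14  1.66 -0.    1.34  0.45] gap 0.451 F [-0.   0.3 -0.6] inc [ 0.2 88.3 15.8] [-0.06 -0.03  0.14]
```

Emit:
drive_tool:
  increments:
    - [[-0.1,0,0,7,0,0,0],[-0.1,0,8,14,0,0,0],[-0.1,0,25,16,0,0,0],[-0.1,0,45,16,0,0,0],[-0.1,0,60,16,0,0,0],[-0.1,0,67,16,0,0,0],[-0.1,0,69,16,0,0,0],[-0.1,0,69,16,0,0,0]]

```text
time_s: 43.6
tcp_pos: [612.4, 203.8, 81.0]
ee_rot: [[0.966, 0.001, 0.259], [-0.259, 0.0, 0.966], [0.001, -1.0, 0.001]]
contact_force: [0.4, -1.3, 0.3]
finger_gap: 0.453
```

Run:
```python
from h import *
cam("wrist");cam("wrist");W=cam("wrist"); save("w41",W[0])
goto((612.6,203.7,62.5),-15)
```

```text
t 43.75 tcp [613.7 203.9  83.3] j [ 0.21  0.23  1.68 -0.    1.23  0.47] gap 0.45 F [ 0.6  0.2 -0.5] inc [-1.1 20.7 -0.5] [-0.12 -0.04  0.26]
```

View pics/w41.png

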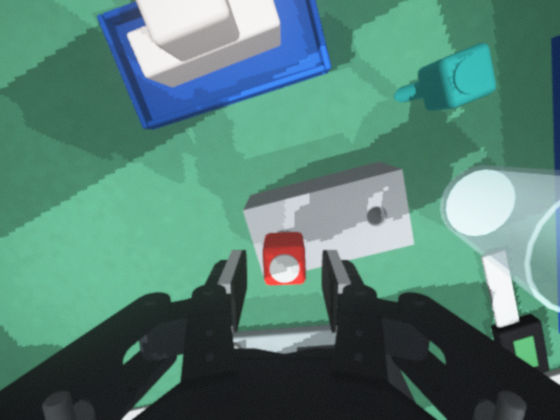

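Emit:
drive_tool:
  increments:
    - [[-0.1,-0.5,8,0,0,0,0.2],[-0.1,-0.5,17,0,0,0,0.2],[-0.1,-0.5,20.5,0,0,0,0.2],[-0.1,-0.5,20.5,0,0,0,0.2],[-1,-0.5,20.5,0,0,0,0.2],[-1,-0.5,20.5,0,0,0,0.2],[-1,-0.5,20.5,0,0,0,0.2],[-1,-0.5,20.5,0,0,0,0.2]]

```text
time_s: 44.42
tcp_pos: [613.4, 204.1, 62.9]
ee_rot: [[0.966, 0.002, 0.26], [-0.26, 0.002, 0.966], [0.001, -1.0, 0.002]]
contact_force: [-0.0, -0.2, -1.1]
finger_gap: 0.244
```

Run:
```python
from h import *
goto((612.6,203.7,62.5),-15)
W=cam("wrist"); save("w42",W[0])
```

```text
t 44.42 tcp [613.4 204.1  62.9] j [0.21 0.25 1.69 0.   1.2  0.47] gap 0.244 F [-0.  -0.2 -1.1] inc [-0.7  0.4 -0.6] [-0.13 -0.04  0.08]
```

View pics/w42.png

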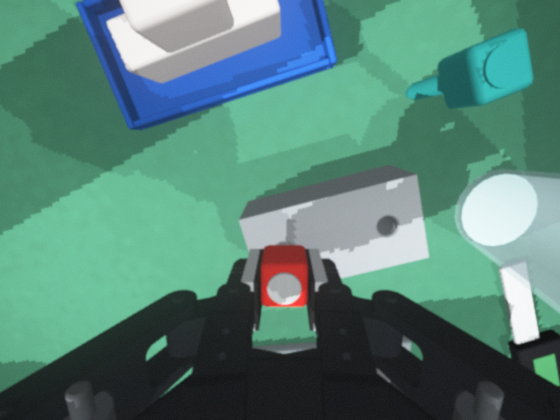

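Emit:
drive_tool:
  increments:
    - [[-1,0,-8,0,0,0,0],[-1,0,-25,0,0,0,0],[-1,0,-50,0,0,0,0],[-1,0,-80,0,0,0,0],[-1,0,-108,0,0,0,0],[-1,0,-122,-5,0,0,0],[-1,0,-124,-25,0,0,0],[-1,0,-124,-55,0,-2,0]]

```text
time_s: 45.13
tcp_pos: [599.8, 151.7, 189.4]
ee_rot: [[0.975, 0.006, 0.222], [-0.222, 0.003, 0.975], [0.005, -1.0, 0.004]]
contact_force: [-0.3, -0.7, -1.0]
finger_gap: 0.244
```

Run:
```python
from h import *
goto((*c2w(39,-75),190),-10)
```

```text
t 45.13 tcp [599.8 151.7 189.4] j [0.13 0.06 1.67 0.   1.4  0.35] gap 0.244 F [-0.3 -0.7 -1. ] inc [  68.1   -1.  -191.1] [-0.23 -2.85  0.31]
```

Emit:
drive_tool:
  increments:
    - [[-1,8,0,-25,0,-1,0],[-1,20,0,-60,0,-2,0.2],[-1,34,0,-95,0,-2.8,0.3],[-1,46,0,-130,0,-2.8,0.3],[-1,57,0,-160,0,-2.8,0.3],[-1,64,0,-180,0,-2.8,0.3],[-1,67,0,-189,0,-2.8,0.3],[-1,68,0,-191,0,-2.8,0.3]]

```text
time_s: 45.8
tcp_pos: [623.4, -51.4, 188.7]
ee_rot: [[0.984, 0.0, 0.177], [-0.177, 0.004, 0.984], [-0.001, -1.0, 0.004]]
contact_force: [-0.4, -0.1, -0.1]
finger_gap: 0.244
```

Run:
```python
from h import *
cam("wrist");cam("wrist");cam("wrist");W=cam("wrist"); save("w43c",W[0][60:310,130:390],2.4); print(frames(W,74,500)); goto((*c2w(39,-39),150),-10); print(c2w(39,-39))
```

```text
[(np.int32(9728), array([239., 116.]), ((597.8671264648438, 31.63024139404297), (98.52092742919922, 99.13931274414062), 79.97248077392578))]
t 46.0 tcp [623.5 -48.3 188.9] j [-0.2   0.08  1.65  0.    1.41 -0.03] gap 0.242 F [-0.5  0.  -0.4] inc [ 0.6 39.  34.4] [-0.26  0.04 -0.02]
[630.03522344 -14.3797813 ]
```

View pics/w43c.png

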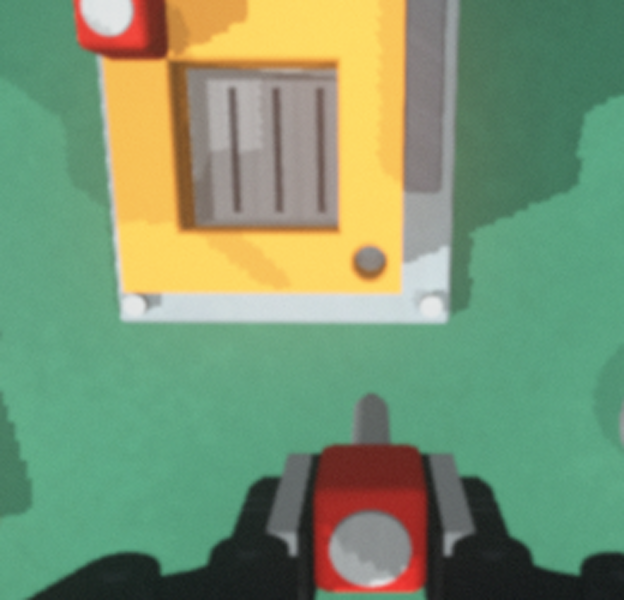

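Run:
```python
from h import *
W=cam("wrist"); s=readout.state()["tcp_pos"]
p=back(W,(370/2.4+130,260/2.4+60),74); c=back(W,(370/2.4+130,547/2.4+60),s[2]-2.9+26); print(p,c,s); goto((629.6,-14.2,145),-10)
```

```text
[629.01096955 -13.37437229  74.        ] [622.88639214 -48.16251314 211.99091959] [623.51779061 -48.20467431 188.89091959]
t 46.05 tcp [623.5 -48.2 188.9] j [-0.2   0.08  1.65  0.    1.41 -0.03] gap 0.242 F [-0.4 -0.6 -0.8] inc [ 0.1 44.  34.3] [-0.26  0.05 -0.01]
```

Emit:
drive_tool:
  increments:
    - [[-1,0,0,10,0,0,0],[-1,0,0,21,0,0,0],[-1,0,0,30,0,0,0],[-1,0,8,34,0,0,0],[-1,0,22,34.5,0,0,0],[-1,0,34,34.5,0,0,0],[-1,0,42,34.5,0,0,0],[-1,0,43,34.5,0,0,0]]

```text
time_s: 46.72
tcp_pos: [627.4, -14.0, 141.9]
ee_rot: [[0.985, -0.006, 0.173], [-0.173, 0.005, 0.985], [-0.006, -1.0, 0.004]]
contact_force: [-0.1, -0.6, -1.3]
finger_gap: 0.246
```

Run:
```python
from h import *
S=cam("scene");cam("wrist");cam("wrist");W=cam("wrist"); save("w44",W[0][150:330,180:400],3.4)
goto((629.5,-14,145),-10)
save("s44",S[0][180:280,230:360],5)
```

```text
t 46.92 tcp [629.8 -14.5 146.4] j [-0.14  0.13  1.68  0.    1.34  0.03] gap 0.238 F [-0.1 -0.4 -0.8] inc [-0.4  1.4  0.4] [-0.25  0.02  0.03]
```

View pics/w44.png

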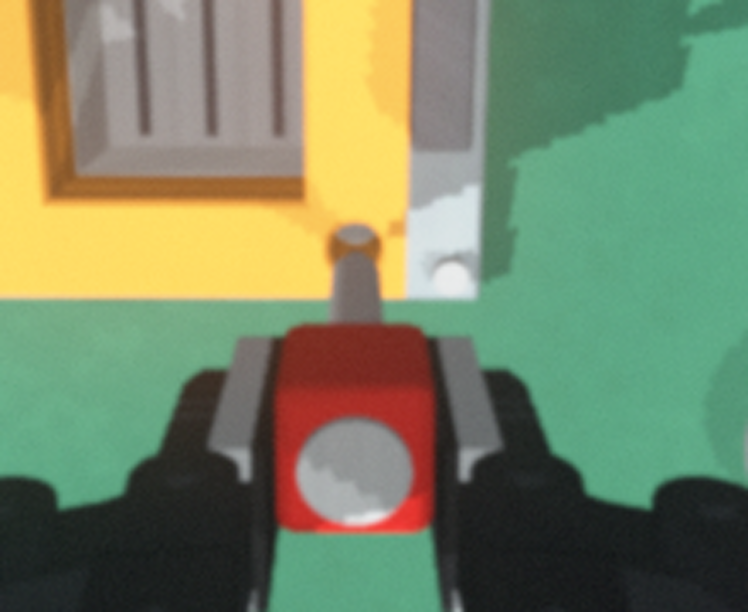

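View pics/s44.png

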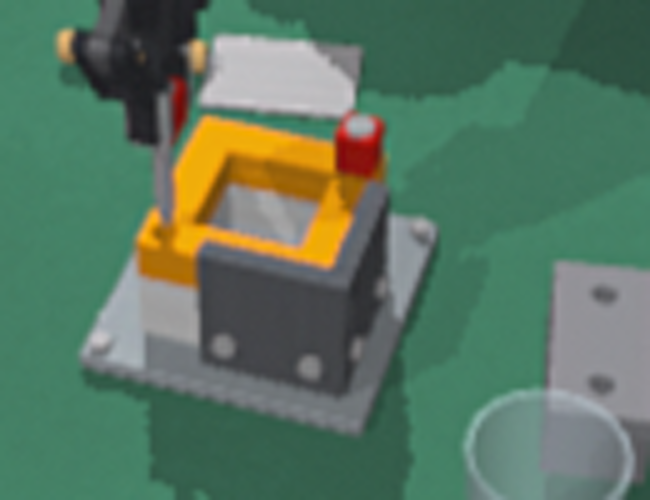

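Emit:
drive_tool:
  increments:
    - [[-1,-0.3,4,0.7,0,0,0],[-1,-0.3,8,0.7,0,0,0],[-1,-0.3,12,0.7,0,0,0],[-1,-0.3,16,0.7,0,0,0],[-1,-0.3,20,0.7,0,0,0],[-1,-0.3,24,0.7,0,0,0],[-1,-0.3,27,0.7,0,0,0],[-1,-0.3,27,0.7,0,0,0]]

```text
time_s: 47.58
tcp_pos: [629.1, -13.6, 118.3]
ee_rot: [[0.985, -0.0, 0.173], [-0.173, 0.004, 0.985], [-0.001, -1.0, 0.004]]
contact_force: [-0.2, -0.3, -0.9]
finger_gap: 0.244
```

Run:
```python
from h import *
W=cam("wrist"); save("w45",W[0][150:330,180:400],3.4)
goto((629.5,-14,77.7),-10)
```

```text
t 47.63 tcp [629.3 -13.6 118.7] j [-0.14  0.15  1.7   0.    1.29  0.03] gap 0.24 F [-0.2 -0.3 -1.1] inc [ 0.3 41.  -0.5] [-0.24  0.02 -0.04]
```

View pics/w45.png

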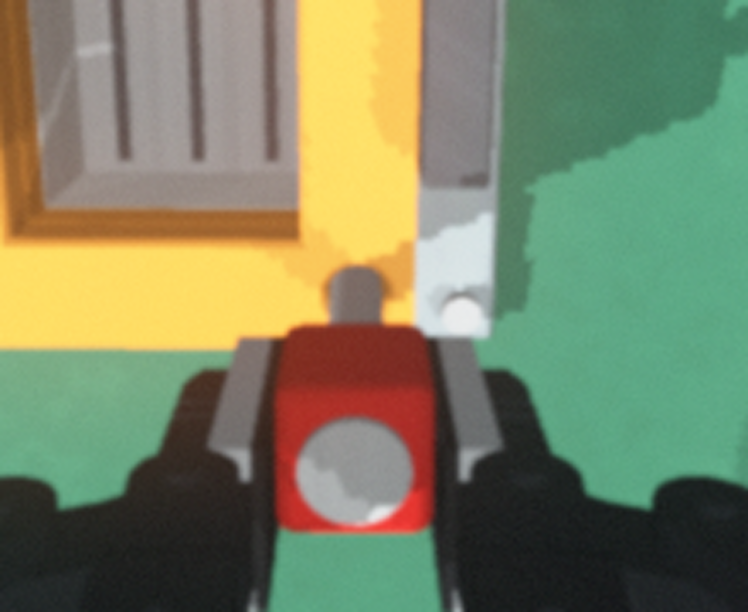

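Emit:
drive_tool:
  increments:
    - [[-1,0,5,0,0,0,0],[-1,0,11,0,0,0,0],[-1,0,17,0,0,0,0],[-1,0,23,0,0,0,0],[-1,0,29,0,0,0,0],[-1,0,34,0,0,0,0],[-1,0,38,0,0,0,0],[-1,0,40.5,0,0,0,0]]

```text
time_s: 48.3
tcp_pos: [629.0, -13.6, 77.4]
ee_rot: [[0.985, -0.001, 0.173], [-0.173, 0.004, 0.985], [-0.002, -1.0, 0.004]]
contact_force: [-0.1, -1.1, 2.4]
finger_gap: 0.243
```

Run:
```python
from h import *
cam("wrist");W=cam("wrist"); save("w46",W[0][150:330,180:400],3.4)
goto((629.5,-14,76.9),-10)
```

```text
t 48.4 tcp [628.8 -13.5  77.4] j [-0.14  0.2   1.72  0.    1.22  0.03] gap 0.241 F [-0.3 -2.  -1.6] inc [ 0.7  0.5 -0.4] [-0.23  0.02 -0.11]
```

View pics/w46.png

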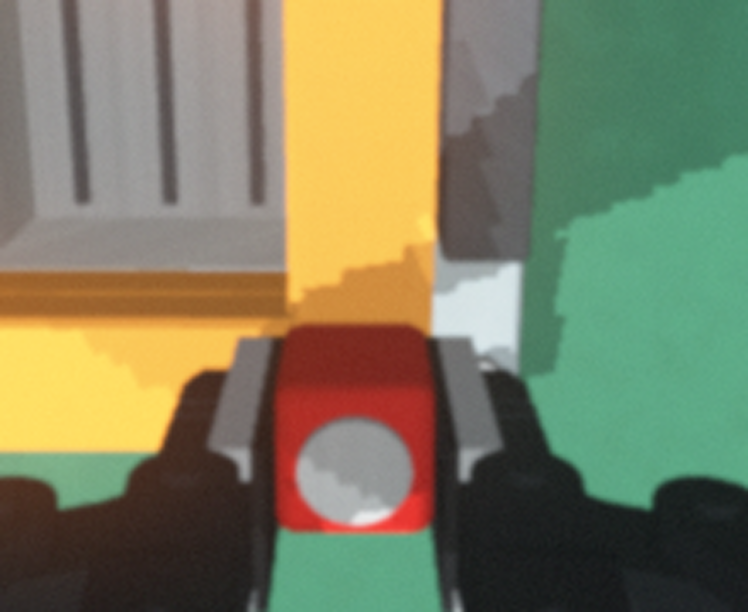

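Emit:
drive_tool:
  increments:
    - [[-1,0,0.7,0,0,0,0],[-1,0,1.2,0,0,0,0],[-0.2,0,1.2,0,0,0,0],[-0.2,0,1.2,0,0,0,0],[-0.2,0,1.2,0,0,0,0],[-0.2,0,-15,0,0,0,0],[-0.2,0,-50,0,0,0,0],[-0.2,0,-90,0,0,0,0]]

```text
time_s: 49.07
tcp_pos: [626.7, -13.3, 165.0]
ee_rot: [[0.985, -0.008, 0.173], [-0.173, 0.006, 0.985], [-0.009, -1.0, 0.004]]
contact_force: [0.7, -0.6, 1.2]
finger_gap: 0.401
```

Emit:
drive_tool:
  increments:
    - [[-0.2,0,-20,-20,0,0,0],[-0.2,0,-30,-40,0,0,0],[-0.2,0,-40,-60,0,0,0],[-0.2,0,-50,-70,0,0,0],[-0.2,0,-50,-70,0,0,0],[-0.2,0,-50,-70,0,0,0],[-0.2,0,-50,-70,0,0,0],[-0.2,0,-50,-70,0,0,0]]

```text
time_s: 49.73
tcp_pos: [614.6, -81.4, 213.4]
ee_rot: [[0.985, -0.01, 0.172], [-0.172, 0.007, 0.985], [-0.011, -1.0, 0.005]]
contact_force: [0.2, -0.5, -0.2]
finger_gap: 0.402
```

Run:
```python
from h import *
cam("wrist");cam("wrist");W=cam("wrist");S=cam("scene");D=cam("side"); print(readout.state()["time_s"],frames(W,74,500))
save("w47",W[0]);save("s47",S[0][170:290,220:430],3.7);save("d47",D[0][150:310,150:350],3.7)
```

```text
49.9833 [(np.int32(8686), array([245.,  73.]), ((597.9673461914062, 31.326671600341797), (98.6300048828125, 99.46441650390625), 79.85631561279297))]
```

View pics/w47.png

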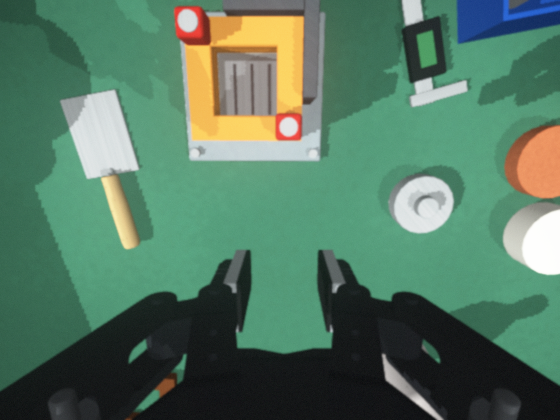

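View pics/s47.png

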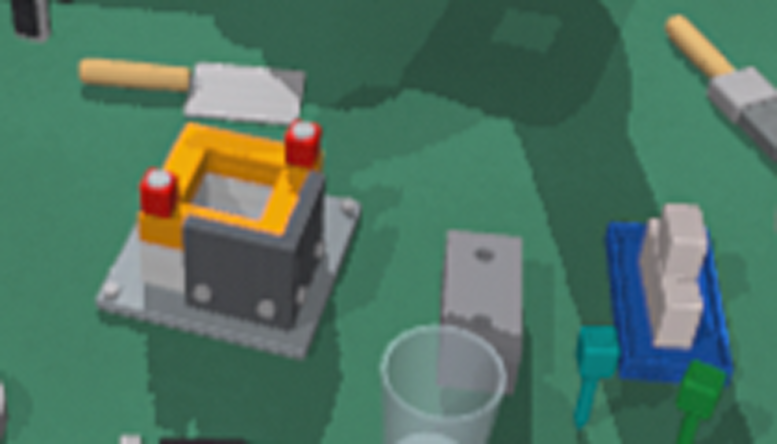

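View pics/d47.png

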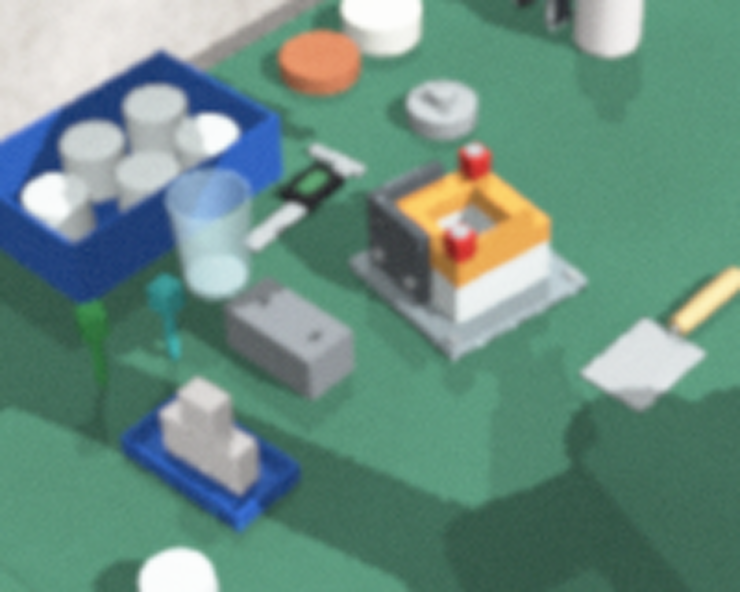

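Run:
```python
from h import *
W=cam("wrist")
for n,p in(("L",(187.5,20)),("R",(288.5,125.5))): print(n,back(W,p,100))
print(c2w(-39,39),c2w(39,-39))
S=cam("scene");D=cam("side")
for c,C in(("scene",S),("side",D)):
    print(c,[(r["score"],back(C,r["centre"],87).round(0)) for r in nets.spot_point(c,"pin1_head")], [(back(C,r["centre"],68).round(0)) for r in nets.spot_point(c,"block_grip")[:1]])
```

```text
L [566.81647791  75.73668692 100.        ]
R [628.95881633 -12.88883136 100.        ]
[566.76477656  75.9797813 ] [630.03522344 -14.3797813 ]
scene [(0.79, array([750., 324.,  87.])), (0.48, array([565.,  65.,  87.])), (0.47, array([730., 268.,  87.]))] [array([609., 334.,  68.])]
side [(0.6, array([710., 277.,  87.])), (0.58, array([568.,  69.,  87.])), (0.5, array([721., 340.,  87.]))] [array([583., 340.,  68.])]
```

Run:
```python
from h import *
print(workorder.hand_in()); print(readout.state()["time_s"])
```

```text
the job is handed in; nothing more can be done
None
the job is handed in; nothing more can be done
```

I finished the job and handed it in at about 50 s of the 210 s allowed. The hand-in gives no verdict, so the results below are my own checks.

**What I did**
- I laid the two amber frames on the lower half. There were only two; I left the brown one alone.
- I pushed the stack with the squaring block held in the gripper: first toward the +y stop, then +x, then +y again. Contact forces were about 6 to 12 N. The second +y push stopped at the same position as the first, within about 0.1 mm.
- I put the block back upright in its tray.
- I drove both red pins in to the collar with no notable side force. The turquoise and green look-alikes were not touched.

**Last checks**
- **Pictures:** all three cameras show the stack against the stops, both pin heads on the top frame, and the block upright in its tray. No bystander appeared moved.
- **Frame position:** the top frame measured within about 1 mm of the centre and 0.2° of the yaw I had taken for the seat.
- **Block position:** it was set down with the gripper about 1 mm from the tray centre. In the last check the scene camera network put it about 8 mm away and the side camera about 22 mm. The limit is 30 mm.

**Disagreements and gaps**
- The right-hand pin's head measured about 1.8 mm from my model of its hole. That is within the roughly 2 mm camera calibration, and it is an upper limit set by the camera, since the hole leaves only about 1 mm of play.
- The final network check for pin heads missed the right-hand pin and reported the look-alikes instead, so I relied on the pictures there.
- I could not see directly where the frames meet the stops.

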